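Erase the retired backup tapes

ROBOT

A 6-joint arm with a two-finger parallel gripper is mounted at the origin on the work surface. World frame = base frame: x ahead of the robot, y to its left, z up, the work surface at z = 0. Lengths are in mm, angles in rad, forces in N, time in s.
With the tool pointing down it reaches from about 300 to 775 mm from the base axis. Payload 14.6 kg.
Tool frame: the origin (TCP) lies between the finger pads; the fingertips stand 11 mm ahead of it and the grasp point (between the pads) lies 8 mm behind it; z points along the fingers, y is the direction in which the jaws open and shut (so a half turn about z gives the same grasp; the last joint's range is limited). The gripper opens to 94 mm and grips with 3 to 60 N. Pads are 16 mm wide; open, the fingers measure 119 mm over their backs; the gripper's body (75 mm by 177 mm) begins 78 mm behind the grasp point.
Start: joints at [-1.194, 0.3, 1.521, -0, 1.321, -0.067], TCP at [236.148, -496.712, 186.346] pointing down, gripper open.
Joint ranges: [-3.03, 3.03], [-0.79, 2.21], [0.23, 2.52], [-1.04, 4.18], [0, 3.07], [-2.55, 2.55]. Speed limits (rad/s): [2.22, 2.22, 2.57, 3.14, 3.14, 3.14].

INTERFACE

Orientations are given as [roll, pitch, yaw] about the fixed x, y, z axes, in that order (R = Rz(yaw) Ry(pitch) Rx(roll)).
In Python, from cell import * gives the robot as it stands.
- The arm moves only by the tool arm_command, never from a script. Its argument "deltas" is a list of rows, each an object with "xyz": the shift along the world's x, y, z in m, a list of three; "turn": the turn, a rotation vector about the world's x, y, z in rad, a list of three. A call has 1 to 12 rows; each row shifts and turns the commanded pose from where the row before left it; what a row does not reach is not made up. A row lasts 1/8 s, in which the tool goes at most 62.5 mm and 10.7 degrees, less where a joint would pass 70% of its speed; a pose out of reach is approached as far as the arm can. A call with a gripper value outside its range is refused whole. "gripper" is the closure, from 0 (fully open) to 1 (shut), set as the call begins (left out, the last holds). The fingers move at their own pace and stop on an object; "force" is the grip in N (left out, the last holds). Time passes only in rows, so rows that do not move let the fingers close. It gives the time, the measured TCP pose, the force and the opening at its end, in the units of the state.
- read_state(): the state, without advancing time (a new reading comes with each control period).
- camera(name): name is "scene" or "top" or "wrist"; returns a dict with "color" (400x640x3 uint8, red, green, blue), "fx", "fy", "cx", "cy" (pixels), "rvec" (rotation vector, rad) and "tvec" (3), from world to camera coordinates, as OpenCV has them; the wrist camera has in their place "mount" (4x4, takes a point from camera to tool coordinates, whose origin is the TCP and whose axes are the flange's). Camera axes: x right, y down, z forward; pixel columns grow to the right and rows downward; lengths in mm; the calibration is good to about 2 mm. A picture is of the moment at which its call begins: read the wrist's pose just before it. There is no depth.
- sign_off(): hands the job in, once; it reports no verdict.
The state is a dict: "clock": time; "joints": joint angles; "qd": joint speeds; "effort": joint torques, N m; "eef_pos": TCP position; "eef_rot": TCP orientation; "wrist_force": force on the tool from outside, world axes, zero at the start; "moment": the same for the moment, N m; "finger_gap": finger opening in mm.
Only numpy, scipy, OpenCV 4.12 (cv2) and the standard library are available. Lean on these libraries where they do the work, as an engineer would, in place of code of your own. Each camera call takes 0.05 s, during which the arm holds its last target.

TASK

Turn the tape eraser's lock collar until its hold-down arm is fully open, clear of the bay, and lay every tape cartridge that is on the desk flat on the floor of the bay, none on another. Then turn the collar clockwise until its pointer is on the locked mark, with the arm straight over the middle of the bay, and after that take the gate lever from the park end through the whole zigzag slot to its last end and leave it there. Do not push aside or tip the other things on the desk.

Things in the scene. Friction and masses are not known exactly. Their poses are not given: they have to be found in the camera images.
- eraser: tape eraser, a grey machine fixed on the desk (cannot be pushed), base 325 x 360 x 30 mm. Origin on the desk under the centre of its bay; its x points away from the robot, y to the robot's left (turned up to 9 degrees), z up. Base spans x -125 to +200, y -115 to +245 mm. Lock collar on the +x side of the bay; box with gate and lever (124 x 108 mm, 110 mm high) on the +y side, centred at y +180
- bay (a point): centre of the bay's floor, 30 mm above the desk, axes those of the eraser. The bay is an open rectangle 200 x 200 mm inside with a flat black floor and a rim 8 mm thick and 12 mm high. Up to four cartridges lie in it flat, two by two
- collar (a joint): turn of the captive lock collar with its hold-down arm (rad), growing clockwise seen from above. 0 (stop): arm open, to the eraser's -y. 1.571: arm to -x, over the bay's middle; its white pointer (opposite the arm) on the white locked mark. Can overrun to a stop at 1.8. Starts with the arm over the bay, short of the mark. Friction 0.06 N m, no spring, stays put
- collar_top (a point): centre of the collar's top face, on its axis, 88 mm above the desk, 145 mm from the bay's centre along the eraser's +x. Dark knurled steel cylinder, 52 mm diameter, from 46 to 88 mm above the desk; its 20 mm post stands 10 mm out of the top. Grip it across the diameter by its top 25 mm, beside the arm (fingers square to the arm), or push its arm sideways
- blade_tip (a point): middle of the outer end of the hold-down arm, 132 mm from the collar's axis. The arm is a flat aluminium blade 44 mm wide, 8 mm thick, its underside 52 mm and its top 60 mm above the desk (8 mm above cartridges that lie in the bay)
- lever_fwd (a joint): tilt of the gate lever towards the eraser's +x (rad); about -0.29 at the park end, 0 in the middle, +0.29 at the far side. Stays where it is left (friction about 0.12 N m, 1 N at the knob), no spring
- lever_side (a joint): tilt of the gate lever towards the eraser's +y (rad); about +0.14 on the +y side of the gate, -0.14 on the -y side
- knob (a point): centre of the lever's black ball knob, 30 mm diameter. The lever is a steel rod 7 mm thick pivoted both ways 10 mm above the desk, 150 mm from pivot to knob centre; the knob travels 152 to 160 mm above the desk. The rod passes a zigzag slot 12 mm wide in the aluminium gate plate (top 110 mm above the desk); the slot's walls stop it
- gate_0 (a point): where the knob's centre is when the lever is at the park end of the slot (the lever starts here or up to 20 mm along the first leg); fixed on the eraser
- gate_1 (a point): where the knob's centre is at the first corner: from gate_0 straight along the eraser's +x (43 mm)
- gate_2 (a point): knob's centre at the second corner: from gate_1 straight along -y (44 mm)
- gate_3 (a point): knob's centre at the third corner: from gate_2 straight along +x (42 mm)
- gate_4 (a point): knob's centre at the last end of the slot (erased): from gate_3 straight along +y (42 mm). At every corner the knob has about 4 mm of play either way
- cart0: tape cartridge of grey plastic, one of three or four on the desk, all alike (an absent one has no pose): 76 x 54 x 14 mm, about 60 g, lying flat, with a small clear window and two black hubs on top. Origin at the centre of its underside, x along its 76 mm length, z up
- cart1: tape cartridge of grey plastic, one of three or four on the desk, all alike (an absent one has no pose): 76 x 54 x 14 mm, about 60 g, lying flat, with a small clear window and two black hubs on top. Origin at the centre of its underside, x along its 76 mm length, z up
- cart2: tape cartridge of grey plastic, one of three or four on the desk, all alike (an absent one has no pose): 76 x 54 x 14 mm, about 60 g, lying flat, with a small clear window and two black hubs on top. Origin at the centre of its underside, x along its 76 mm length, z up
- cart3: tape cartridge of grey plastic, one of three or four on the desk, all alike (an absent one has no pose): 76 x 54 x 14 mm, about 60 g, lying flat, with a small clear window and two black hubs on top. Origin at the centre of its underside, x along its 76 mm length, z up
- ink_tin: bystander: round steel tin 34 mm across, 14 mm high, among the cartridges; origin under its centre
- stapler: bystander: black stapler about 130 x 34 x 50 mm; origin under its centre, x along its length
- pen_cup: bystander: empty steel pen cup 72 mm across, 95 mm high; origin under its centre
- carton: bystander: red carton 80 x 100 x 70 mm high; origin under its centre
Not all that is in view belongs to the job. Leave any brown or red look-alike of the cart0 alone.

How it is judged (in metres and radians):
On the way, in this order (a step that is already met when the one before it is completed fails the run):
1. the hold-down arm is turned fully open (value of joint collar below 0.15 rad), for 0.2 s.
2. every cartridge lies flat in the bay (x of cart0 in the frame of bay between -0.078 and 0.078 m and y of cart0 in the frame of bay between -0.078 and 0.078 m and z of cart0 in the frame of bay between -0.006 and 0.006 m and angle between each of cart0, cart1, cart2, cart3's own z axis and vertical below 0.08 rad and x of cart1 in the frame of bay between -0.078 and 0.078 m and y of cart1 in the frame of bay between -0.078 and 0.078 m and z of cart1 in the frame of bay between -0.006 and 0.006 m and x of cart2 in the frame of bay between -0.078 and 0.078 m and y of cart2 in the frame of bay between -0.078 and 0.078 m and z of cart2 in the frame of bay between -0.006 and 0.006 m and x of cart3 in the frame of bay between -0.078 and 0.078 m and y of cart3 in the frame of bay between -0.078 and 0.078 m and z of cart3 in the frame of bay between -0.006 and 0.006 m), for 0.2 s.
3. the collar is turned to its locked mark over the loaded bay (all of step 2 and value of joint collar between 1.45 and 1.69 rad), for 0.2 s.
4. the lever goes through the middle crossing of the gate (value of joint lever_fwd between -0.12 and 0.12 rad and value of joint lever_side below 0 rad).
5. the lever comes to the third corner (value of joint lever_fwd above 0.22 rad and value of joint lever_side below -0.05 rad).
6. the lever arrives at the last end of the slot (value of joint lever_fwd above 0.22 rad and value of joint lever_side above 0.1 rad), for 0.2 s.
At the end, for the whole second after the job is handed in: every cartridge present at rest flat on the bay's floor (within 6 mm, tilt under 0.08 rad, centre within 78 mm of the bay's in x and y), collar within 0.12 rad of its mark at 1.571, lever at the slot's last end (lever_fwd above 0.22, lever_side above 0.10) (all of step 3 and all of step 6 and linear speed of each of cart0, cart1, cart2, cart3 below 0.02 m/s); the robot touches nothing.
It fails at once if another thing on the desk is pushed more than 40 mm or tipped (distance of any of ink_tin, stapler, pen_cup, carton from where it was at the start of the episode above 0.04 m or angle between any of ink_tin, stapler, pen_cup, carton's own z axis and vertical above 0.4 rad).
Of cart0, cart1, cart2, cart3 only 3 to 4 are there at a start; the rules pass over those that are not, and their reading is None.
At some moment in a run one of cart0, cart1, cart2, cart3 may be knocked a few centimetres aside while the robot is not near it.
Once in a run the grip may slacken for a moment while it holds something.
It also fails if it takes over 200 s, if anything falls off the work surface, if the arm or the gripper's body presses on something with over 40 N, if the wrist force passes 120 N, or if a joint passes its speed limit or range.

## Working session

There is one attempt and no reset: what is moved stays moved. The work goes in short steps, Python scripts to look and compute and a tool call to move; the robot and the scene stay as the last step left them, time stands still between calls to the robot, and variables do not carry over. Pictures are saved under pics/ and viewed, and the job is handed in when it is done.

Besides the shell and the picture viewer there is one more tool, called after "Request:" as name(argument=value, ...), one argument or row to a line, values as JSON. arm_command: Moves the arm, as the interface text tells. Its arguments: {"type":"object","properties":{"deltas":{"type":"array","items":{"type":"object","properties":{"xyz":{"type":"array","items":{"type":"number"}},"turn":{"type":"array","items":{"type":"number"}}}}},"gripper":{"type":"number"},"force":{"type":"number"}},"required":["deltas"]}

```bash
mkdir -p pics; ls
cat > h.py <<'E'
from cell import *
import numpy as np, cv2
def snap(n,f):
    s=read_state(); c=camera(n); cv2.imwrite('pics/'+f+'.png',c['color'][:,:,::-1]); np.save('pics/'+f+'.npy',c['color'])
    return s,c
def KRt(c,s=None):
    K=np.array([[c['fx'],0,c['cx']],[0,c['fy'],c['cy']],[0,0,1.]])
    if 'mount' in c:
        from scipy.spatial.transform import Rotation as Ro
        T=np.eye(4);T[:3,:3]=Ro.from_euler('xyz',s['eef_rot']).as_matrix();T[:3,3]=s['eef_pos']
        M=np.linalg.inv(T@np.array(c['mount']));return K,M[:3,:3],M[:3,3]
    return K,cv2.Rodrigues(np.array(c['rvec'],float))[0],np.array(c['tvec'],float).ravel()
def ray(c,uv,z,s=None):
    K,R,t=KRt(c,s); uv=np.atleast_2d(uv).astype(float)
    d=(np.linalg.inv(K)@np.c_[uv,np.ones(len(uv))].T); d=(R.T@d).T; o=-R.T@t
    return o+d*((z-o[2])/d[:,2])[:,None]
def proj(c,P,s=None):
    K,R,t=KRt(c,s); q=(K@(R@np.atleast_2d(P).T+t[:,None])).T; return q[:,:2]/q[:,2:]
E
python3 - <<'E'
from h import *
for n in ['scene','top','wrist']:
    s,c=snap(n,n+'0'); print(n,c['fx'],c.get('rvec'),c.get('tvec'),c.get('mount'))
print(s)
E
```

```text
pics
scene 480.9806187445616 [ 0.63738768  2.51211575 -1.31216252] [ 479.72988784   23.94629878 1626.58146037] None
top 397.63443078688323 [ 2.19370104 -2.20095869  0.03669671] [ -94.40584033  475.33148829 1105.65862012] None
wrist 346.29067703056694 None None [[ 1.27366665e-03 -9.63902360e-01 -2.66252921e-01  7.76917660e+01]
 [ 9.99999147e-01  1.15047369e-03  6.18664584e-04 -5.95330660e-01]
 [-2.90015272e-04 -2.66253482e-01  9.63903003e-01 -1.98473159e+02]
 [ 0.00000000e+00  0.00000000e+00  0.00000000e+00  1.00000000e+00]]
{'clock': 0.1, 'joints': array([-1.19358400e+00,  3.00413827e-01,  1.52154113e+00,  1.15145770e-05,
        1.32069864e+00, -6.66163684e-02]), 'qd': array([-0.00080949, -0.00134817,  0.00033824,  0.00186433,  0.00223385,
        0.00032242]), 'effort': array([ 1.24575065e-03, -5.32644618e+01, -3.53283978e+01,  7.10185105e-02,
        2.34759471e-02, -6.68941084e-05]), 'eef_pos': array([ 236.06448893, -496.46957806,  185.834656  ]), 'eef_rot': array([-3.14053480e+00, -8.17527029e-05,  4.43825800e-01]), 'wrist_force': array([-0.33071302, -0.33410694,  0.23278706]), 'moment': array([0.00719225, 0.00892516, 0.01293822]), 'finger_gap': 93.88111045690813}
```

View pics/top0.png

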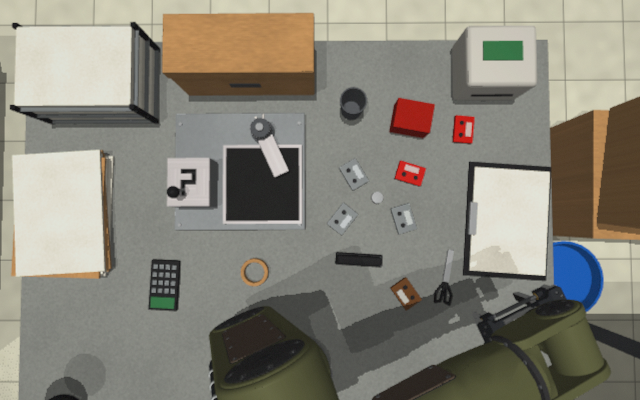

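View pics/scene0.png

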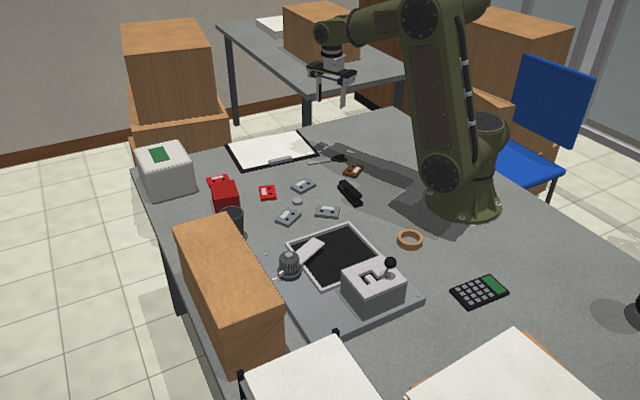

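View pics/wrist0.png

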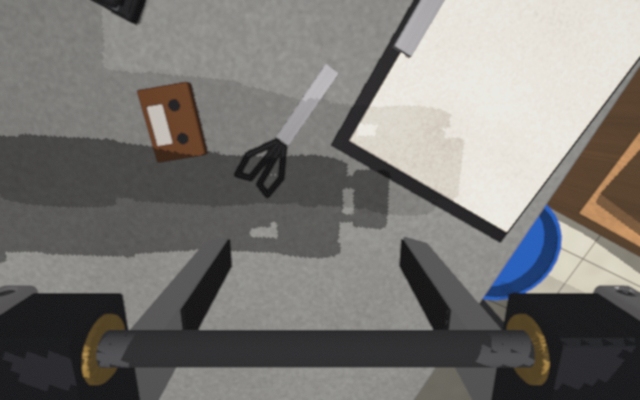

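Top view: eraser with bay at (262,184), collar (262,128), arm toward lower right, knob (173,191). Three grey cartridges are at (352,174), (343,219) and (403,219), with the tin at (377,197). I'll measure them next.

Run:
```python
from h import *
s,c=snap('top','top1'); im=c['color']
crop=im[100:300,150:440]; cv2.imwrite('pics/top1c.png',cv2.resize(crop[:,:,::-1],None,fx=2.75,fy=2.75,interpolation=cv2.INTER_CUBIC))
# bay black floor
g=im.astype(int); hsv=cv2.cvtColor(im,cv2.COLOR_RGB2HSV)
m=(g.max(2)<45).astype(np.uint8); n,l,st,ce=cv2.connectedComponentsWithStats(m)
for i in range(1,n):
    if st[i,4]>60: print(i,st[i],ce[i])
for (u,v) in [(352,174),(343,219),(403,219),(377,197),(300,200),(330,200),(200,130)]: print((u,v),im[v,u])
# whites / cartridges
```

```text
2 [131  23  29  29 156] [144.79487179  36.48076923]
4 [342  89  21  15 166] [350.69277108  95.25301205]
10 [ 10 105  42  18 134] [ 30.02985075 113.82089552]
11 [130 105  29  18 172] [143.63953488 113.58139535]
12 [341 108  19  11  81] [349.5308642  114.80246914]
15 [ 227  149   71   71 4518] [260.67087207 186.55312085]
16 [463 162  88 118 953] [491.08814271 222.20146905]
17 [182 170  13  18  82] [188.17073171 176.74390244]
18 [167 187  12  10  97] [172.86597938 191.58762887]
20 [336 253  46  13 507] [358.07692308 259.07889546]
21 [150 260  30  50 502] [166.83466135 279.38645418]
22 [434 282  18  24 229] [443.09606987 293.55458515]
24 [ 477  286   98   75 1315] [524.23041825 317.23117871]
32 [214 307  51  23 293] [239.26279863 317.73037543]
35 [ 221  312   92   72 2401] [262.76718034 353.3456893 ]
46 [244 321  20  25  95] [252.09473684 332.95789474]
63 [589 324  51  34 682] [616.30938416 340.59824047]
130 [ 377  349   99   51 1086] [420.08195212 380.98802947]
166 [558 377  23  18 108] [567.24074074 384.94444444]
180 [ 49 395  30   5 111] [ 63.44144144 397.36036036]
(352, 174) [137 141 140]
(343, 219) [152 156 155]
(403, 219) [132 137 137]
(377, 197) [176 178 177]
(300, 200) [214 207 205]
(330, 200) [134 137 130]
(200, 130) [138 142 142]
```

View pics/top1c.png

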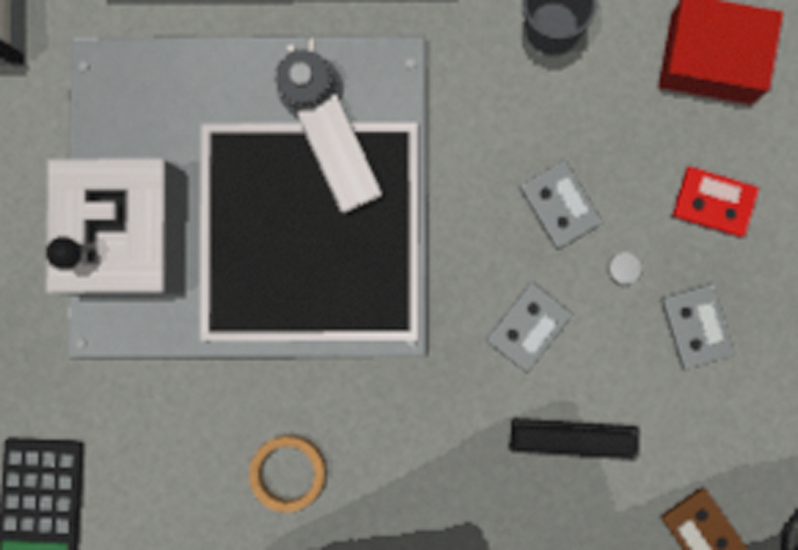

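The crop shows the bay rim's outer corners near (201,124), (418,123), (418,341), (201,341), and the three cartridges clearly. I'll compute positions from it.

Run:
```python
from h import *
s,c=snap('top','top2'); im=c['color']
f=lambda P:np.array(P,float)/2.75+[150,100]
r=ray(c,f([(201,124),(418,123),(418,341),(201,341)]),42); print('rim',r.round(1),r.mean(0).round(1))
# floor mask fine: quad of dark floor
g=im.astype(int)
# rim mask: white within region
m=((g.min(2)>180)).astype(np.uint8); m[:, :215]=0;m[:,312:]=0;m[:140]=0;m[235:]=0
cs,_=cv2.findContours(m,cv2.RETR_EXTERNAL,cv2.CHAIN_APPROX_NONE)
k=max(cs,key=cv2.contourArea); W=ray(c,k[:,0],42)[:,:2].astype(np.float32); rc=cv2.minAreaRect(W); print(rc)
print('base',ray(c,f([(70,38),(426,37),(427,356),(70,355)]),30).round(1))
for n,uv,z in [('collar',(308,80),88),('post',(300,72),98),('tip',(362,203),60),('knob',(65,252),155)]:
    print(n,ray(c,f([uv]),z).round(1))
P={'c0':[(560,162),(602,213),(562,249),(519,186)],'c1':[(533,283),(573,317),(529,372),(487,338)],'c2':[(713,284),(733,355),(687,370),(661,298)]}
for k,v in P.items():
    r=ray(c,f(v),14)[:,:2]; q=cv2.minAreaRect(r.astype(np.float32)); print(k,r.round(0).tolist(),q)
print('tin',ray(c,f([(625,267)]),14),'stapler',ray(c,f([(511,420),(638,427),(638,458),(510,448)]),45).round(0).tolist())
```

```text
rim [[639.5 169.6  42. ]
 [639.5 -47.   42. ]
 [422.6 -46.7  42. ]
 [423.3 168.1  42. ]] [531.2  61.   42. ]
((539.251953125, 62.73516082763672), (213.72412109375, 227.61175537109375), 89.93148803710938)
base [[730.2 306.1  30. ]
 [729.3 -54.6  30. ]
 [407.5 -55.   30. ]
 [409.6 302.4  30. ]]
collar [[672.5  55.7  88. ]]
post [[677.8  61.8  98. ]]
tip [[557.6   6.9  60. ]]
knob [[503.4 261.5 155. ]]
c0 [[604.0, -190.0], [552.0, -233.0], [515.0, -192.0], [580.0, -148.0]] ((562.7533569335938, -192.60610961914062), (77.72110748291016, 54.34794998168945), 33.90913391113281)
c1 [[481.0, -162.0], [446.0, -202.0], [391.0, -158.0], [425.0, -115.0]] ((435.43603515625, -159.5086212158203), (54.62355422973633, 72.7676773071289), 49.86320114135742)
c2 [[479.0, -344.0], [407.0, -364.0], [392.0, -317.0], [465.0, -292.0]] ((435.0714111328125, -328.0643615722656), (77.02059936523438, 54.63148498535156), 15.026742935180664)
tin [[ 496.7900591  -255.52508309   14.        ]] stapler [[345.0, -138.0, 45.0], [338.0, -263.0, 45.0], [307.0, -262.0, 45.0], [317.0, -137.0, 45.0]]
```

Run:
```python
from h import *
s,c=snap('top','t3'); s,d=snap('scene','s3')
for uv in [(164,72),(163,75),(314,68),(314,83)]:
  for z in (80,120,160,200,240): 
    w=ray(c,[uv],z); print(uv,z,w.round(0)[0],proj(d,w).round(0)[0])
print('cup',ray(c,[(352.5,97)],95),'carton',ray(c,[(413,115)],70))
for uv in [(300,45),(290,46),(300,48),(312,47)]: pass
f=lambda P:np.array(P,float)/2.75+[150,100]
print('mark',ray(c,f([(311,45),(292,48)]),31))
cv2.imwrite('pics/s3c.png',cv2.resize(d['color'][160:400,120:440,::-1],None,fx=2.5,fy=2.5,interpolation=cv2.INTER_CUBIC))
```

```text
(164, 72) 80 [829. 319.  80.] [276. 355.]
(164, 72) 120 [814. 303. 120.] [279. 334.]
(164, 72) 160 [799. 287. 160.] [281. 314.]
(164, 72) 200 [783. 271. 200.] [284. 293.]
(164, 72) 240 [768. 254. 240.] [287. 271.]
(163, 75) 80 [821. 322.  80.] [280. 354.]
(163, 75) 120 [806. 306. 120.] [282. 334.]
(163, 75) 160 [791. 289. 160.] [285. 313.]
(163, 75) 200 [776. 273. 200.] [287. 292.]
(163, 75) 240 [761. 257. 240.] [290. 271.]
(314, 68) 80 [838. -81.  80.] [212. 247.]
(314, 68) 120 [822. -82. 120.] [216. 233.]
(314, 68) 160 [807. -83. 160.] [220. 220.]
(314, 68) 200 [791. -84. 200.] [224. 206.]
(314, 68) 240 [775. -85. 240.] [228. 191.]
(314, 83) 80 [797. -81.  80.] [226. 242.]
(314, 83) 120 [783. -82. 120.] [230. 229.]
(314, 83) 160 [769. -83. 160.] [233. 216.]
(314, 83) 200 [755. -84. 200.] [237. 202.]
(314, 83) 240 [741. -85. 240.] [240. 188.]
cup [[ 754.35869242 -182.08505612   95.        ]] carton [[ 712.70767185 -345.18969436   70.        ]]
mark [[721.49324396  61.60061369  31.        ]
 [718.53081334  80.80392537  31.        ]]
```

View pics/s3c.png

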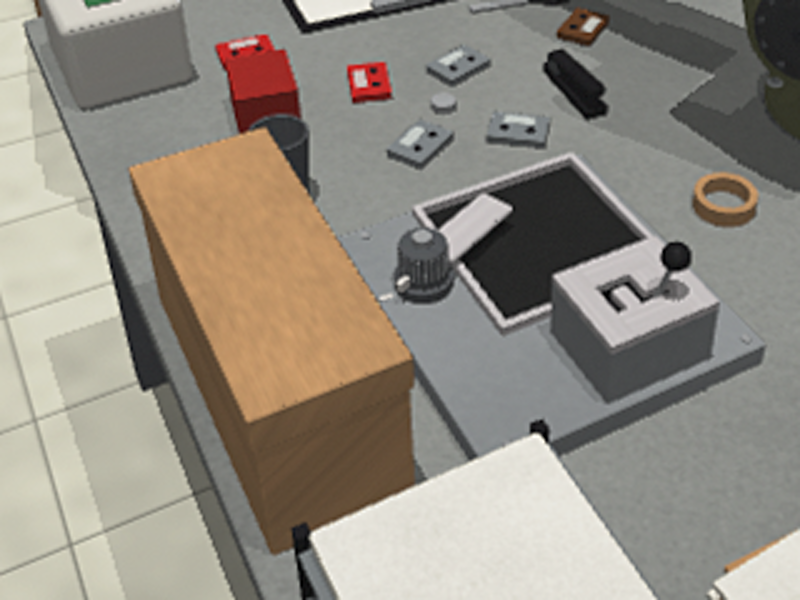

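Request:
arm_command(
  deltas=[
    {"xyz": [0.028,0.048,0],"turn": [0,0,-0.037]},
    {"xyz": [0.028,0.048,0],"turn": [0,0,-0.037]},
    {"xyz": [0.028,0.048,0],"turn": [0,0,-0.037]},
    {"xyz": [0.028,0.048,0],"turn": [0,0,-0.037]},
    {"xyz": [0.028,0.048,0],"turn": [0,0,-0.037]},
    {"xyz": [0.028,0.048,0],"turn": [0,0,-0.037]},
    {"xyz": [0.028,0.048,0],"turn": [0,0,-0.037]},
    {"xyz": [0.028,0.048,0],"turn": [0,0,-0.037]},
    {"xyz": [0.028,0.048,0],"turn": [0,0,-0.037]},
    {"xyz": [0.028,0.048,0],"turn": [0,0,-0.037]},
    {"xyz": [0.028,0.048,0],"turn": [0,0,-0.037]},
    {"xyz": [0.028,0.048,0],"turn": [0,0,-0.037]},
  ],
  gripper=1,
  force=20,
)

```text
clock: 1.85
eef_pos: [572.9, 81.1, 186.4]
eef_rot: [3.142, -0.0, -0.001]
wrist_force: [0.5, -0.2, 0.3]
finger_gap: 0.5
```

Run:
```python
from h import *
s,c=snap('wrist','w1'); print({k:s[k] for k in('clock','eef_pos','eef_rot','finger_gap')})
C=np.array([676,60.5])
for q in (1.35,1.14,1.0,.8,.6,.4,.2,.05):
    d=np.array([-np.sin(q),-np.cos(q)]);n=np.array([-np.cos(q),np.sin(q)])
    hf=abs(n[0])*8+abs(n[1])*12.5
    print(q,(C+100*d+n*(22+hf)).round(0))
```

```text
{'clock': 1.85, 'eef_pos': array([572.85375052,  81.05581025, 186.41755749]), 'eef_rot': array([ 3.14155374e+00, -2.16906717e-04, -1.33864970e-03]), 'finger_gap': 0.4986148501030936}
1.35 [571.  74.]
1.14 [570.  52.]
1.0 [572.  37.]
0.8 [579.  17.]
0.6 [590.  -2.]
0.4 [606. -18.]
0.2 [624. -31.]
0.05 [640. -38.]
```

View pics/w1.png

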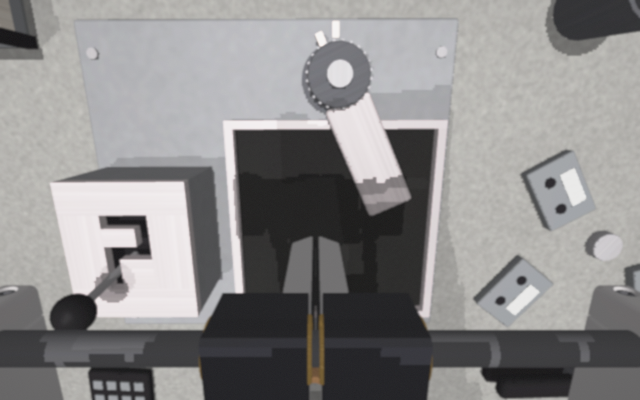

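Request:
arm_command(
  deltas=[
    {"xyz": [0,0,-0.05]},
    {"xyz": [0,0,-0.05]},
    {"xyz": [0,0,-0.023]},
    {"xyz": [0,0,0]},
  ],
)

```text
validation failed for argument at $.de...
```

Request:
arm_command(
  deltas=[
    {"xyz": [-0.003,-0.015,0]},
    {"xyz": [0,-0.014,0]},
    {"xyz": [0.002,-0.015,0]},
    {"xyz": [0.003,-0.01,0]},
    {"xyz": [0.004,-0.01,0]},
    {"xyz": [0.005,-0.01,0]},
    {"xyz": [0.006,-0.009,0]},
    {"xyz": [0.008,-0.008,0]},
    {"xyz": [0.008,-0.008,0]},
    {"xyz": [0.009,-0.007,0]},
    {"xyz": [0.009,-0.006,0]},
    {"xyz": [0.008,-0.005,0]},
  ],
)

```text
validation failed for argument at $.de...
```

Run:
```python
from h import *
s,c=snap('wrist','w2'); print({k:s[k] for k in('clock','eef_pos','eef_rot','wrist_force')})
```

```text
{'clock': 1.9, 'eef_pos': array([574.51950913,  85.78649057, 185.84065697]), 'eef_rot': array([-3.14030397e+00, -3.21391344e-04, -5.09310706e-04]), 'wrist_force': array([ 1.32380985,  4.93254904, -0.86359681])}
```

View pics/w2.png

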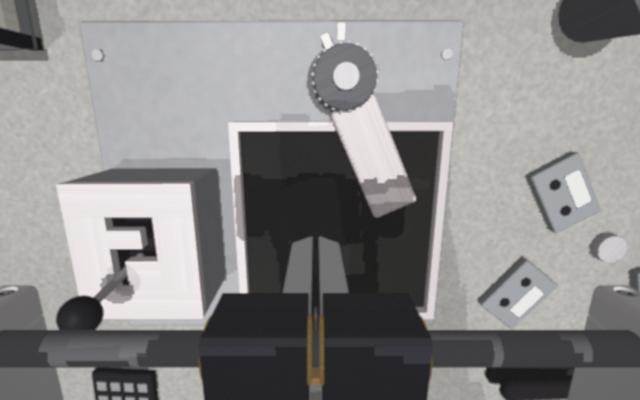

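Request:
arm_command(
  deltas=[
    {"xyz": [0,0,-0.05],"turn": [0,0,0]},
    {"xyz": [0,0,-0.05],"turn": [0,0,0]},
    {"xyz": [0,0,-0.023],"turn": [0,0,0]},
    {"xyz": [0,0,0],"turn": [0,0,0]},
  ],
)

```text
clock: 2.45
eef_pos: [571.1, 78.8, 62.0]
eef_rot: [3.141, 0.003, -0.0]
wrist_force: [-0.8, -0.1, 0.3]
finger_gap: 0.3
```

Request:
arm_command(
  deltas=[
    {"xyz": [-0.003,-0.015,0],"turn": [0,0,0]},
    {"xyz": [0,-0.014,0],"turn": [0,0,0]},
    {"xyz": [0.002,-0.015,0],"turn": [0,0,0]},
    {"xyz": [0.003,-0.01,0],"turn": [0,0,0]},
    {"xyz": [0.004,-0.01,0],"turn": [0,0,0]},
    {"xyz": [0.005,-0.01,0],"turn": [0,0,0]},
    {"xyz": [0.006,-0.009,0],"turn": [0,0,0]},
    {"xyz": [0.008,-0.008,0],"turn": [0,0,0]},
    {"xyz": [0.008,-0.008,0],"turn": [0,0,0]},
    {"xyz": [0.009,-0.007,0],"turn": [0,0,0]},
    {"xyz": [0.009,-0.006,0],"turn": [0,0,0]},
    {"xyz": [0.008,-0.005,0],"turn": [0,0,0]},
  ],
)

```text
clock: 3.95
eef_pos: [631.7, -38.0, 63.3]
eef_rot: [-3.142, 0.0, -0.0]
wrist_force: [-0.5, 0.5, -0.0]
finger_gap: 0.5
```

Run:
```python
from h import *
s,c=snap('wrist','w2'); print({k:s[k] for k in('clock','eef_pos','eef_rot','wrist_force')})
```

```text
{'clock': 3.95, 'eef_pos': array([631.73300908, -38.0294753 ,  63.27784873]), 'eef_rot': array([-3.14154075e+00,  4.91942399e-05, -1.95498045e-04]), 'wrist_force': array([-0.52048162,  0.46914859, -0.04840678])}
```

View pics/w2.png

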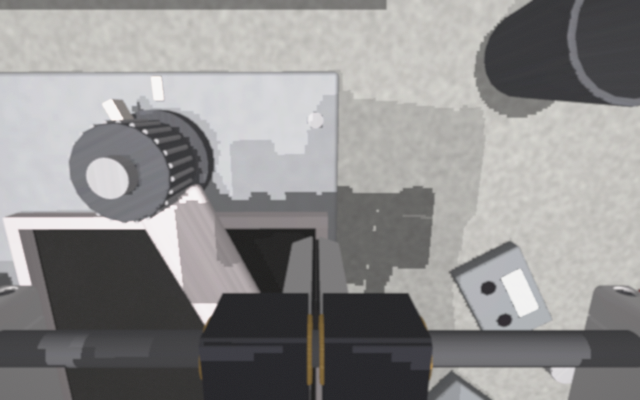

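Run:
```python
from h import *
s,c=snap('top','top4'); cv2.imwrite('pics/top4c.png',cv2.resize(c['color'][60:260,150:440,::-1],None,fx=2.75,fy=2.75,interpolation=cv2.INTER_CUBIC))
s,c=snap('scene','sc4'); cv2.imwrite('pics/sc4c.png',cv2.resize(c['color'][160:360,200:440,::-1],None,fx=3,fy=3,interpolation=cv2.INTER_CUBIC))
```

```text
(no output)
```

View pics/top4c.png

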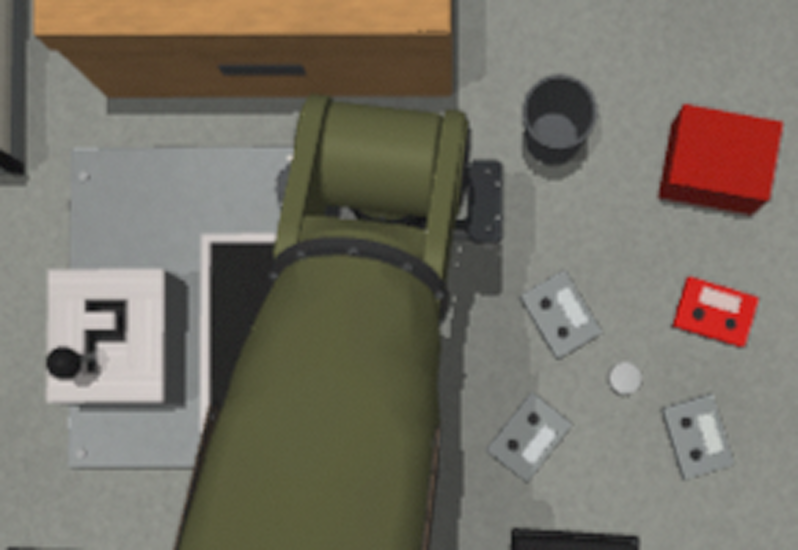

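View pics/sc4c.png

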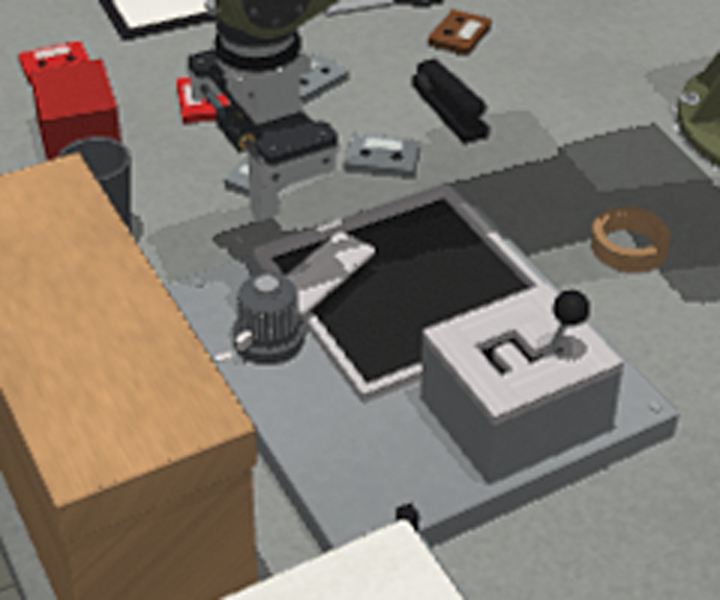

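The blade hasn't moved: its tip is still at scene (325,243), so the finger passed over it. I'll check the real fingertip height.

Run:
```python
from h import *
s,c=snap('scene','sc5'); print(s['eef_pos'])
for z in (45,52,60,70): print(z,proj(c,[[s['eef_pos'][0]+8,s['eef_pos'][1],z],[s['eef_pos'][0],s['eef_pos'][1],z]]).round(1).tolist())
b=proj(c,[[557.6,6.9,60],[676,60,98]]);print(b)
cv2.imwrite('pics/sc5c.png',cv2.resize(c['color'][190:270,250:350,::-1],None,fx=8,fy=7.5,interpolation=cv2.INTER_CUBIC))
```

```text
[631.29952064 -37.86099183  63.1161015 ]
45 [[285.6, 243.0], [288.1, 242.2]]
52 [[285.5, 241.2], [288.0, 240.3]]
60 [[285.4, 239.0], [287.9, 238.1]]
70 [[285.3, 236.3], [287.8, 235.4]]
[[318.21287223 239.19343337]
 [288.19767943 253.42566139]]
```

View pics/sc5c.png

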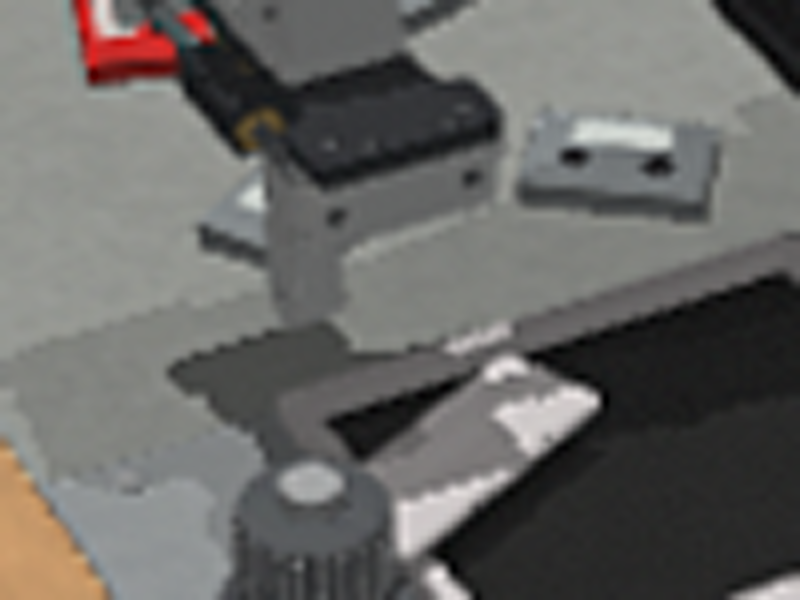

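Request:
arm_command(
  deltas=[
    {"xyz": [0,0,0.03],"turn": [0,0,0]},
    {"xyz": [0,0,0],"turn": [0,0,0]},
    {"xyz": [0,0,0],"turn": [0,0,0]},
    {"xyz": [0,0,0],"turn": [0,0,0]},
  ],
)

```text
clock: 4.65
eef_pos: [630.7, -37.6, 92.4]
eef_rot: [-3.141, 0.001, -0.0]
wrist_force: [-0.2, 0.6, -0.6]
finger_gap: 0.6
```

Run:
```python
from h import *
s,c=snap('scene','sc6'); e=s['eef_pos'];print(e,s['finger_gap'],s['eef_rot'])
for z in (80,90,100): print(z,proj(c,[[e[0],e[1],z],[e[0],e[1]+47,z],[e[0],e[1]-47,z]]).round(1).tolist())
cv2.imwrite('pics/sc6c.png',cv2.resize(c['color'][190:270,250:350,::-1],None,fx=8,fy=7.5,interpolation=cv2.INTER_CUBIC))
```

```text
[630.67039634 -37.58651008  92.37003984] 0.6020923711130408 [-3.14141146e+00  1.42224580e-03 -1.36490780e-04]
80 [[288.0, 232.7], [295.3, 242.2], [280.9, 223.6]]
90 [[287.9, 229.9], [295.3, 239.5], [280.8, 220.8]]
100 [[287.7, 227.1], [295.2, 236.6], [280.7, 218.1]]
```

Request:
arm_command(
  deltas=[
    {"xyz": [0,0,0],"turn": [0,0,0]},
    {"xyz": [0,0,0],"turn": [0,0,0]},
    {"xyz": [0,0,0],"turn": [0,0,0]},
    {"xyz": [0,0,0],"turn": [0,0,0]},
    {"xyz": [0,0,0],"turn": [0,0,0]},
    {"xyz": [0,0,0],"turn": [0,0,0]},
    {"xyz": [0,0,0],"turn": [0,0,0]},
    {"xyz": [0,0,0],"turn": [0,0,0]},
  ],
  gripper=0,
)

```text
clock: 5.7
eef_pos: [631.2, -37.7, 93.4]
eef_rot: [-3.142, -0.0, -0.0]
wrist_force: [1.0, -0.0, -0.6]
finger_gap: 77.0
```

Run:
```python
from h import *
s,c=snap('scene','sc7'); e=s['eef_pos'];print(e,s['finger_gap'],s['clock'])
for z in (80,90,100): print(z,proj(c,[[e[0],e[1],z],[e[0],e[1]+47,z],[e[0],e[1]-47,z]]).round(1).tolist())
cv2.imwrite('pics/sc7c.png',cv2.resize(c['color'][190:270,250:350,::-1],None,fx=8,fy=7.5,interpolation=cv2.INTER_CUBIC))
```

```text
[631.15309058 -37.71910523  93.35550419] 76.96193849013638 5.7
80 [[287.8, 232.7], [295.2, 242.3], [280.8, 223.6]]
90 [[287.7, 229.9], [295.1, 239.5], [280.6, 220.9]]
100 [[287.6, 227.1], [295.0, 236.7], [280.5, 218.1]]
```

View pics/sc7c.png

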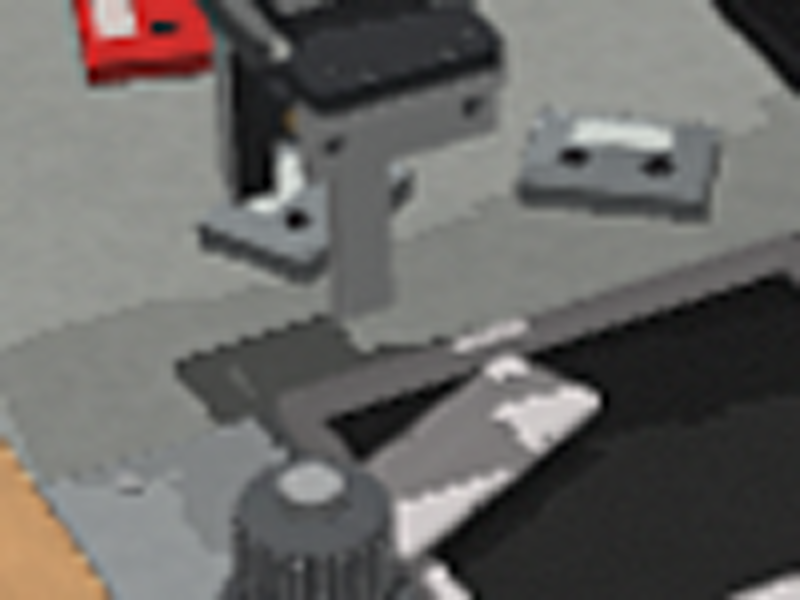

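View pics/sc6c.png

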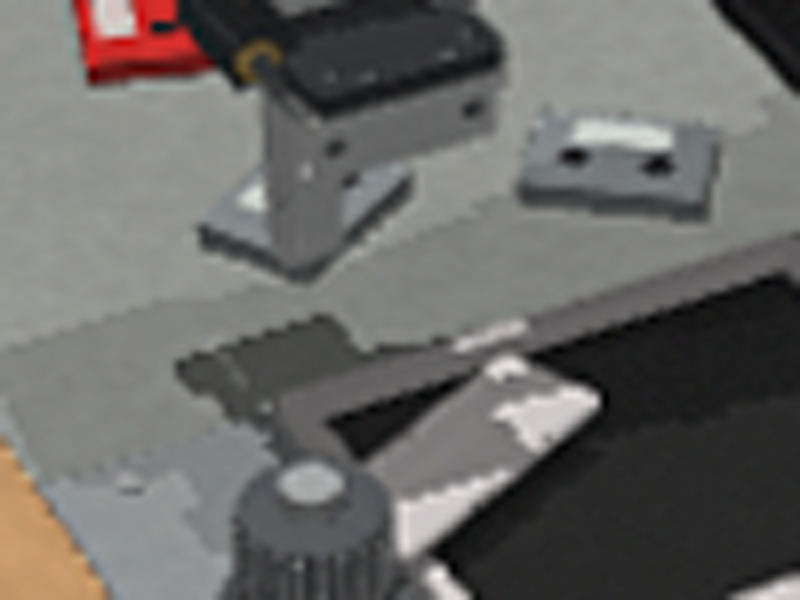

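Run:
```python
from h import *
s,c=snap('wrist','w8'); M=np.linalg.inv(np.array(c['mount'])); K=np.array([[c['fx'],0,c['cx']],[0,c['fy'],c['cy']],[0,0,1]])
for z in (-30,-20,-8,0,11):
  for y in (0,47): 
    p=K@(M@[8,y,z,1])[:3]; print(z,y,(p[:2]/p[2]).round(1), end=' ')
  print()
# wrist-based estimate of scene features, vs world
print(s['eef_pos'])
print('post',ray(c,[(107,178)],98,s))
```

```text
-30 0 [316.2 246.6] -30 47 [406.2 246.7] 
-20 0 [316.2 239.6] -20 47 [401.6 239.7] 
-8 0 [316.1 232.1] -8 47 [396.6 232.2] 
0 0 [316.1 227.6] 0 47 [393.6 227.6] 
11 0 [316.  221.9] 11 47 [389.8 221.9] 
[631.16090159 -37.73377795  93.3494519 ]
post [[670.47216477  81.17513965  98.        ]]
```

View pics/w8.png

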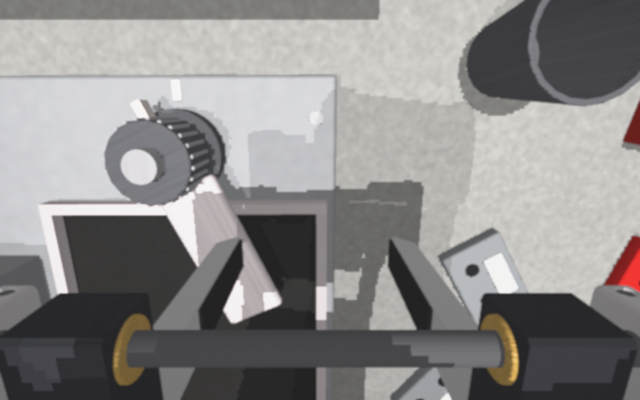

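Run:
```python
from h import *
s,c=snap('wrist','w9')
print('now post',ray(c,[(139,167)],98,s), 'baseTR',ray(c,[(336,76)],30,s),'rimTL TR',ray(c,[(41,205),(326,203)],42,s))
s1=dict(s); s1['eef_pos']=np.array([572.85,81.06,186.4]); s1['eef_rot']=[3.14155,-.0002,-.0013]
print('w1: post',ray(c,[(341,73)],98,s1),'base',ray(c,[(77,20),(457,18)],30,s1),'rim',ray(c,[(223,122),(447,121)],42,s1))
```

```text
now post [[676.77366061  62.15309705  98.        ]] baseTR [[731.00961609 -51.94685344  30.        ]] rimTL TR [[638.87029028 167.95094535  42.        ]
 [640.61981366 -45.31439412  42.        ]]
w1: post [[677.06650123  61.41955797  98.        ]] base [[729.54466761 302.15348088  30.        ]
 [731.26766099 -49.86536811  30.        ]] rim [[637.95732467 170.30670041  42.        ]
 [638.88424583 -45.53962547  42.        ]]
```

Request:
arm_command(
  deltas=[
    {"xyz": [0,0,0.03],"turn": [0,0,0]},
    {"xyz": [-0.02,0.04,0],"turn": [0,0,0]},
    {"xyz": [-0.02,0.04,0],"turn": [0,0,0]},
    {"xyz": [-0.02,0.043,0],"turn": [0,0,0]},
    {"xyz": [0,0,-0.03],"turn": [0,0,0]},
    {"xyz": [0,0,-0.03],"turn": [0,0,0]},
    {"xyz": [0,0,-0.02],"turn": [0,0,0]},
    {"xyz": [0,0,0],"turn": [0,0,0]},
  ],
  gripper=1,
)

```text
clock: 6.85
eef_pos: [570.4, 85.2, 42.2]
eef_rot: [3.141, 0.003, -0.0]
wrist_force: [-0.6, -0.1, 0.8]
finger_gap: 16.1
```

Run:
```python
from h import *
s,c=snap('scene','sc10'); e=s['eef_pos'];print(e,s['finger_gap'],s['wrist_force'])
for z in (20,30,40,50,60): print(z,proj(c,[[e[0],e[1],z],[e[0]+8,e[1]+12,z]]).round(1).tolist())
cv2.imwrite('pics/sc10c.png',cv2.resize(c['color'][190:270,260:360,::-1],None,fx=8,fy=7.5,interpolation=cv2.INTER_CUBIC))
```

```text
[570.37055334  85.23582004  42.19912828] 16.086665882894227 [-0.61542763 -0.13819674  0.8076939 ]
20 [[327.6, 267.9], [327.2, 271.6]]
30 [[327.7, 265.3], [327.3, 268.9]]
40 [[327.7, 262.6], [327.3, 266.2]]
50 [[327.8, 259.8], [327.4, 263.5]]
60 [[327.9, 257.1], [327.5, 260.7]]
```

View pics/sc10c.png

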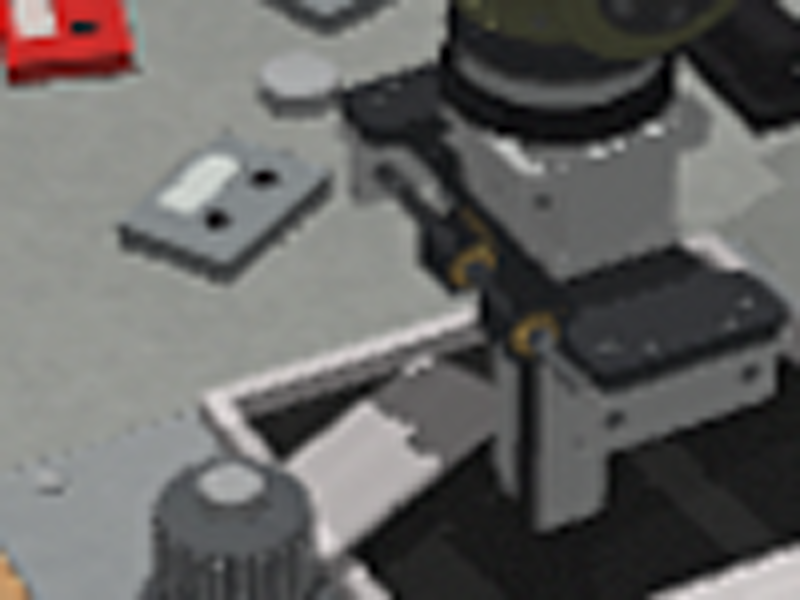

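Request:
arm_command(
  deltas=[
    {"xyz": [0,0,-0.007],"turn": [0,0,0]},
    {"xyz": [0,0,0],"turn": [0,0,0]},
    {"xyz": [-0.002,-0.01,0],"turn": [0,0,0]},
    {"xyz": [0.002,-0.012,0],"turn": [0,0,0]},
    {"xyz": [0,-0.011,0],"turn": [0,0,0]},
    {"xyz": [0.002,-0.015,0],"turn": [0,0,0]},
    {"xyz": [0.003,-0.01,0],"turn": [0,0,0]},
    {"xyz": [0.004,-0.01,0],"turn": [0,0,0]},
  ],
)

```text
clock: 7.9
eef_pos: [580.5, 16.5, 36.4]
eef_rot: [-3.142, -0.0, -0.0]
wrist_force: [0.4, 0.7, 1.1]
finger_gap: 0.7
```

Run:
```python
from h import *
s,c=snap('scene','sc11'); e=s['eef_pos'];print(e,s['finger_gap'],s['wrist_force'])
cv2.imwrite('pics/sc11c.png',cv2.resize(c['color'][190:270,260:360,::-1],None,fx=8,fy=7.5,interpolation=cv2.INTER_CUBIC))
```

```text
[580.45029159  16.5257721   36.40801316] 0.6772920505633317 [0.38177458 0.69743439 1.06442719]
```

View pics/sc11c.png

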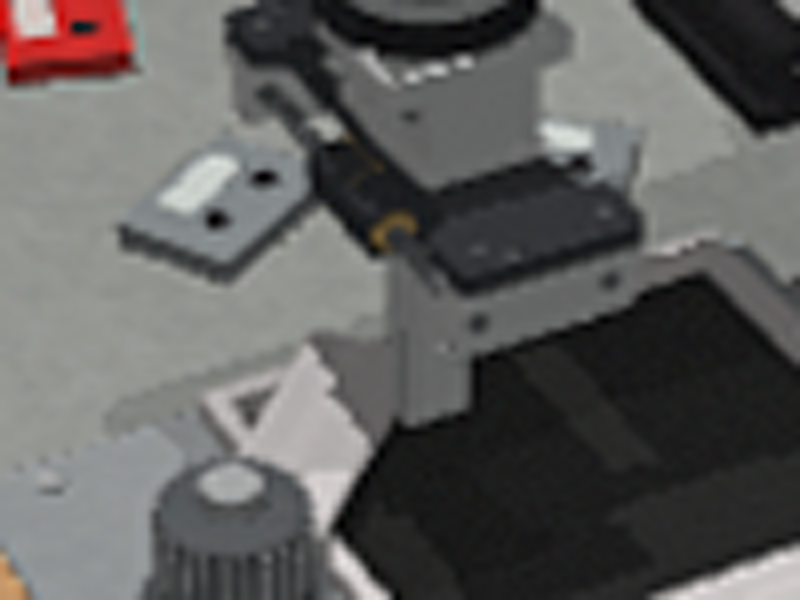

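The finger now pushes the blade and it has swung partly open, so I'll continue.

Request:
arm_command(
  deltas=[
    {"xyz": [0.006,-0.01,0],"turn": [0,0,0]},
    {"xyz": [0.007,-0.009,0],"turn": [0,0,0]},
    {"xyz": [0.008,-0.008,0],"turn": [0,0,0]},
    {"xyz": [0.009,-0.008,0],"turn": [0,0,0]},
    {"xyz": [0.009,-0.007,0],"turn": [0,0,0]},
    {"xyz": [0.009,-0.006,0],"turn": [0,0,0]},
    {"xyz": [0.008,-0.004,0],"turn": [0,0,0]},
    {"xyz": [0.007,-0.003,0],"turn": [0,0,0]},
    {"xyz": [0,0,0],"turn": [0,0,0]},
    {"xyz": [0,0,0],"turn": [0,0,0]},
  ],
)

```text
clock: 9.2
eef_pos: [643.1, -37.6, 36.3]
eef_rot: [3.142, 0.0, -0.0]
wrist_force: [0.4, 0.4, 0.2]
finger_gap: 0.4
```

Run:
```python
from h import *
s,c=snap('wrist','w12'); e=s['eef_pos'];print(e,s['finger_gap'],s['wrist_force'])
```

```text
[643.05749631 -37.58755604  36.33616981] 0.3966568941625154 [0.4307171  0.36340045 0.23407035]
```

View pics/w12.png

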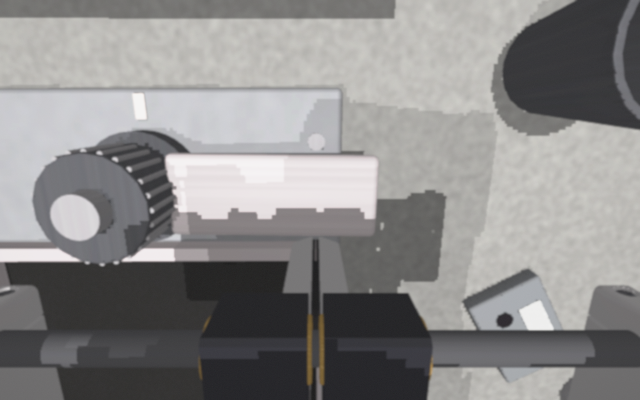

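The arm is fully open: the blade is horizontal at rows 155–235, along the eraser's -y. Next I'll hover over the cartridges.

Request:
arm_command(
  deltas=[
    {"xyz": [-0.01,0,0.05],"turn": [0,0,0]},
    {"xyz": [-0.02,-0.01,0.06],"turn": [0,0,0]},
    {"xyz": [-0.04,-0.04,0.06],"turn": [0,0,0]},
    {"xyz": [-0.04,-0.04,0],"turn": [0,0,0]},
    {"xyz": [-0.04,-0.04,0],"turn": [0,0,0]},
    {"xyz": [-0.04,-0.04,0],"turn": [0,0,0]},
    {"xyz": [-0.03,-0.03,0],"turn": [0,0,0]},
    {"xyz": [0,0,0],"turn": [0,0,0]},
    {"xyz": [0,0,0],"turn": [0,0,0]},
    {"xyz": [0,0,0],"turn": [0,0,0]},
  ],
  gripper=0,
)

```text
clock: 10.5
eef_pos: [433.9, -227.0, 190.3]
eef_rot: [-3.141, -0.0, 0.001]
wrist_force: [-0.3, -0.1, -0.0]
finger_gap: 93.4
```

Run:
```python
from h import *
s,c=snap('wrist','w13'); e=s['eef_pos'];print(e,s['finger_gap'],s['wrist_force'])
```

```text
[ 433.91696137 -227.01981781  190.31852113] 93.40822615612903 [-0.33701627 -0.14481107 -0.01610727]
```

View pics/w13.png

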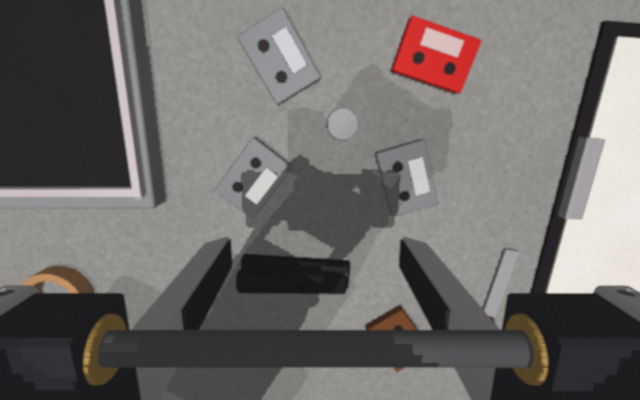

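Run:
```python
import cv2
im=cv2.imread('pics/w13.png'); 
a=cv2.resize(im[0:225,205:445],None,fx=3.3,fy=2.66,interpolation=cv2.INTER_CUBIC)
a=cv2.resize(im[0:225,205:445],None,fx=2.66,fy=2.66,interpolation=cv2.INTER_CUBIC)
cv2.imwrite('pics/w13c.png',a)
```

```text
(no output)
```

View pics/w13c.png

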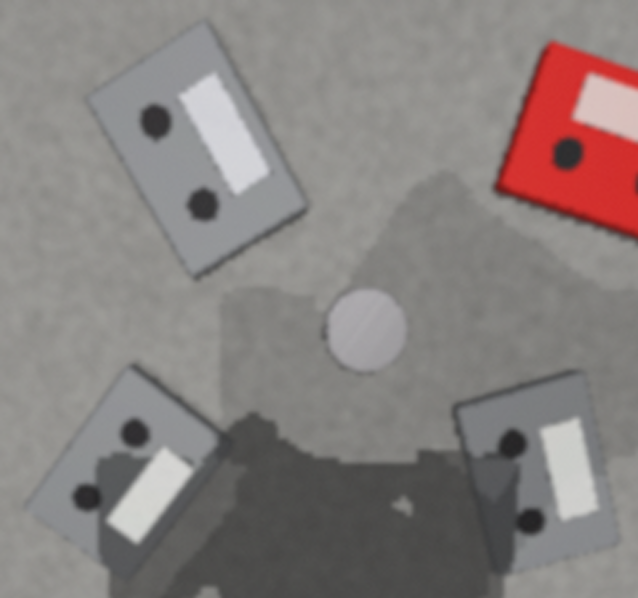

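```bash
cat >> h.py <<'E'
def rect(c,pts,z,s):
    r=ray(c,pts,z,s)[:,:2]
    # pts ordered: a,b,c,d with a-b and d-c long edges
    ctr=r.mean(0); v=(r[1]-r[0])+(r[2]-r[3]); a=np.degrees(np.arctan2(v[1],v[0]))%180
    return ctr.round(1),round(a,1),np.round([np.linalg.norm(r[i]-r[(i+1)%4]) for i in range(4)],1)
E
python3 - <<'E'
from h import *
s,c=snap('wrist','w14'); f=lambda P:np.array(P,float)/2.66+[205,0]
for k,P in {'c0':[(207,20),(308,206),(196,273),(88,98)],'c1':[(222,443),(118,575),(27,506),(130,372)],'c2':[(582,375),(620,541),(500,573),(456,409)]}.items():
    print(k,*rect(c,f(P),14,s))
print('tin',ray(c,f([(366,330)]),14,s))
E
```

```text
c0 [ 561.2 -191.4] 31.0 [73.9 50.1 73.4 51.9]
c1 [ 436.8 -156.6] 141.0 [72.6 47.3 71.6 46.3]
c2 [ 436.8 -328.7] 17.7 [72.5 51.7 73.  51.8]
tin [[ 495.73922137 -255.42249354   14.        ]]
```

Request:
arm_command(
  deltas=[
    {"xyz": [0.032,0.009,0],"turn": [0,0,0.135]},
    {"xyz": [0.032,0.009,0],"turn": [0,0,0.135]},
    {"xyz": [0.032,0.009,-0.03],"turn": [0,0,0.135]},
    {"xyz": [0.031,0.009,-0.05],"turn": [0,0,0.136]},
    {"xyz": [0,0,-0.05],"turn": [0,0,0]},
    {"xyz": [0,0,-0.035],"turn": [0,0,0]},
    {"xyz": [0,0,0],"turn": [0,0,0]},
    {"xyz": [0,0,0],"turn": [0,0,0]},
  ],
)

```text
clock: 11.6
eef_pos: [561.2, -191.9, 27.0]
eef_rot: [3.14, -0.001, 0.541]
wrist_force: [0.1, 0.3, -0.3]
finger_gap: 93.9
```

Run:
```python
from h import *
s,c=snap('scene','sc15'); e=s['eef_pos'];print(e,s['eef_rot'],s['finger_gap'],s['wrist_force'])
cv2.imwrite('pics/sc15c.png',cv2.resize(c['color'][150:250,250:350,::-1],None,fx=6,fy=6,interpolation=cv2.INTER_CUBIC))
s,c=snap('wrist','w15')
```

```text
[ 561.22712013 -191.87347765   26.99815708] [ 3.14003136e+00 -1.17215787e-03  5.41164059e-01] 93.88503253352741 [ 0.13042736  0.33568912 -0.29347603]
```

View pics/sc15c.png

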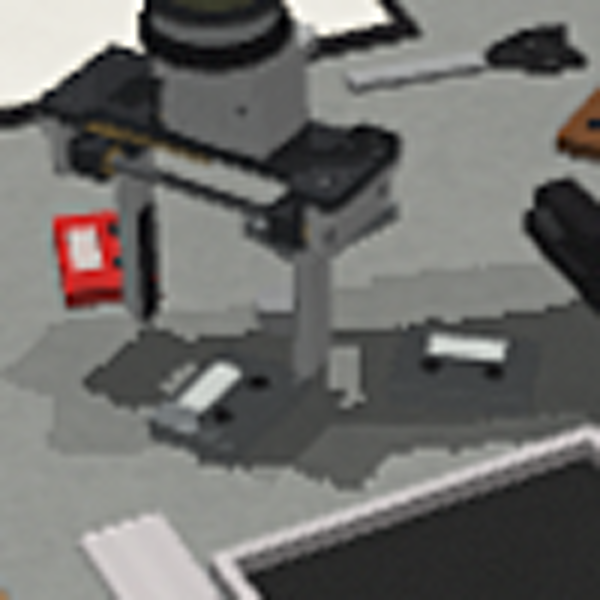

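View pics/w15.png

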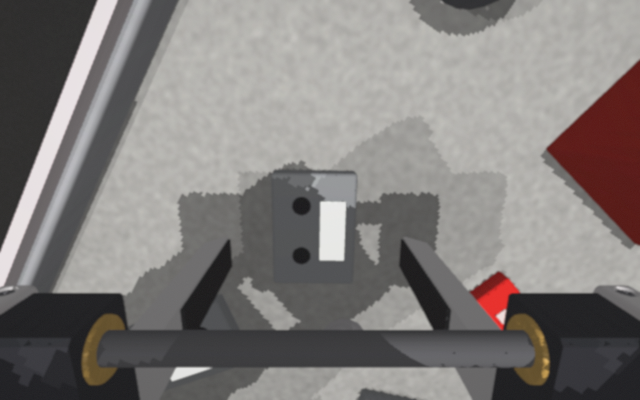

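Run:
```python
from h import *
s=read_state(); c=camera('scene'); e=s['eef_pos']; a=s['eef_rot'][2]
y=np.array([np.sin(a),-np.cos(a),0]); x=np.array([np.cos(a),np.sin(a),0])
for g in (-53,53):
  for z in (0,20,30,40,50,60):
    p=np.array([e[0],e[1],0])+g*y+x*8; p[2]=z; print(g,z,proj(c,p).round(1)[0], end=' ')
  print()
c=camera('wrist'); print(rect(c,[(355,173),(353,280),(275,280),(274,173)],14,s))
```

```text
-53 0 [300.1 225.2] -53 20 [300.  220.1] -53 30 [300.  217.6] -53 40 [299.9 215. ] -53 50 [299.9 212.4] -53 60 [299.8 209.8] 
53 0 [272.4 214.7] 53 20 [272.1 209.7] 53 30 [272.  207.2] 53 40 [271.8 204.7] 53 50 [271.7 202.2] 53 60 [271.5 199.6] 
(array([ 563.2, -189.8]), np.float64(30.8), array([73.1, 52.7, 73.1, 50.2]))
```

Request:
arm_command(
  deltas=[
    {"xyz": [0.001,0.001,-0.015],"turn": [0,0,0]},
    {"xyz": [0.001,0,-0.015],"turn": [0,0,0]},
    {"xyz": [0,0,0],"turn": [0,0,0]},
    {"xyz": [0,0,0],"turn": [0,0,0]},
    {"xyz": [0,0,0],"turn": [0,0,0]},
    {"xyz": [0,0,0],"turn": [0,0,0]},
  ],
  gripper=0.25,
)

```text
clock: 12.55
eef_pos: [562.5, -190.9, -4.3]
eef_rot: [3.141, -0.0, 0.541]
wrist_force: [0.5, -0.2, 0.0]
finger_gap: 70.3
```

Run:
```python
from h import *
s,c=snap('scene','sc16'); e=s['eef_pos'];print(e,s['eef_rot'],s['finger_gap'],s['wrist_force'])
a=s['eef_rot'][2]
y=np.array([np.sin(a),-np.cos(a),0]); x=np.array([np.cos(a),np.sin(a),0])
for g in (-41,41):
  for z in (0,10,20,30):
    p=np.array([e[0],e[1],0])+g*y+x*8; p[2]=z; print(g,z,((proj(c,p)[0]-[250,150])*6).round(0), end=' ')
  print()
cv2.imwrite('pics/sc16c.png',cv2.resize(c['color'][150:250,250:350,::-1],None,fx=6,fy=6,interpolation=cv2.INTER_CUBIC))
```

```text
[ 562.47721417 -190.86384487   -4.26812079] [ 3.14113392e+00 -3.57760985e-04  5.40773185e-01] 70.25186254691953 [ 0.53723788 -0.21697027  0.00214027]
-41 0 [281. 446.] -41 10 [280. 431.] -41 20 [280. 415.] -41 30 [279. 400.] 
41 0 [152. 397.] 41 10 [151. 382.] 41 20 [150. 367.] 41 30 [149. 352.]
```

View pics/sc16c.png

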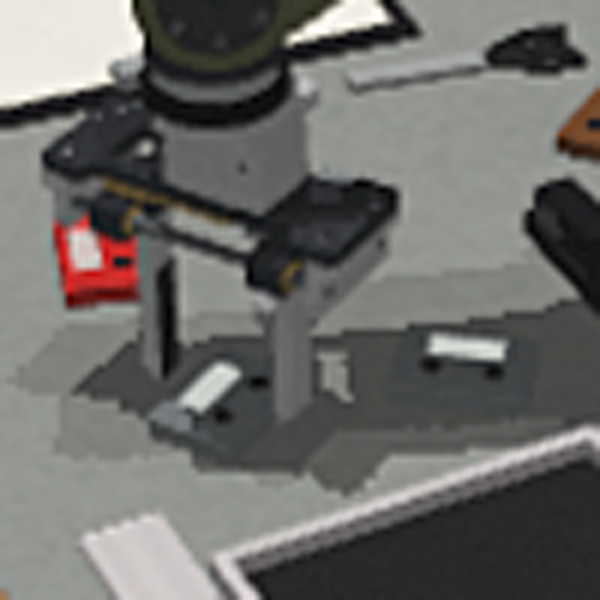

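Request:
arm_command(
  deltas=[
    {"xyz": [0,0,-0.006],"turn": [0,0,0]},
    {"xyz": [0,0,-0.003],"turn": [0,0,0]},
    {"xyz": [0,0,0],"turn": [0,0,0]},
    {"xyz": [0,0,0],"turn": [0,0,0]},
  ],
)

```text
clock: 13.1
eef_pos: [562.3, -190.8, -13.6]
eef_rot: [3.142, 0.0, 0.541]
wrist_force: [0.0, -0.1, -0.4]
finger_gap: 70.7
```

Request:
arm_command(
  deltas=[
    {"xyz": [0,0,-0.002],"turn": [0,0,0]},
    {"xyz": [0,0,0],"turn": [0,0,0]},
    {"xyz": [0,0,0],"turn": [0,0,0]},
  ],
)

```text
clock: 13.48
eef_pos: [562.3, -190.8, -15.6]
eef_rot: [3.142, -0.0, 0.541]
wrist_force: [0.4, -0.1, -0.8]
finger_gap: 70.6
```

Run:
```python
from h import *
s,c=snap('scene','sc17'); e=s['eef_pos'];print(e,s['finger_gap'],s['wrist_force'])
cv2.imwrite('pics/sc17c.png',cv2.resize(c['color'][150:250,250:350,::-1],None,fx=6,fy=6,interpolation=cv2.INTER_CUBIC))
```

```text
[ 562.32440588 -190.80349552  -15.59510179] 70.57729068188776 [ 0.37771934 -0.06929011 -0.76080199]
```

View pics/sc17c.png

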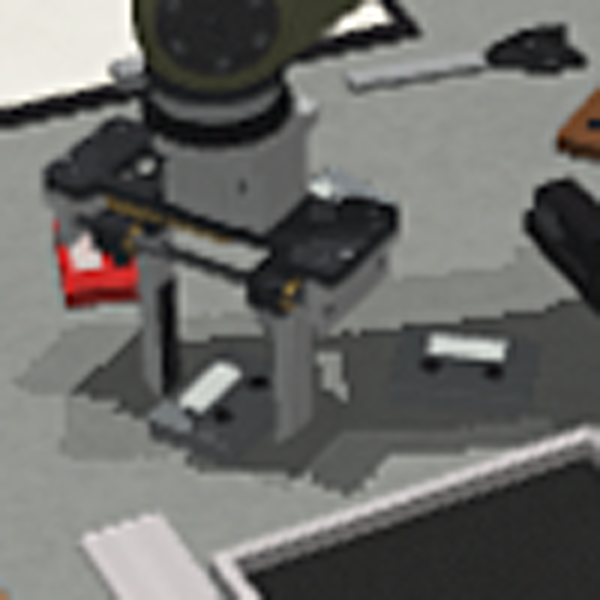

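Request:
arm_command(
  deltas=[
    {"xyz": [0,0,0],"turn": [0,0,0]},
    {"xyz": [0,0,0],"turn": [0,0,0]},
    {"xyz": [0,0,0],"turn": [0,0,0]},
    {"xyz": [0,0,0],"turn": [0,0,0]},
    {"xyz": [0,0,0.01],"turn": [0,0,0]},
    {"xyz": [0,0,0.03],"turn": [0,0,0]},
    {"xyz": [0,0,0.04],"turn": [0,0,0]},
    {"xyz": [0,0,0],"turn": [0,0,0]},
  ],
  gripper=1,
  force=25,
)

```text
clock: 14.52
eef_pos: [563.9, -191.4, 68.0]
eef_rot: [3.137, -0.003, 0.541]
wrist_force: [-0.7, -0.2, -0.8]
finger_gap: 53.9
```

Run:
```python
from h import *
s,c=snap('scene','sc18'); e=s['eef_pos'];print(e,s['finger_gap'],s['wrist_force'])
cv2.imwrite('pics/sc18c.png',cv2.resize(c['color'][150:250,250:350,::-1],None,fx=6,fy=6,interpolation=cv2.INTER_CUBIC))
s,c=snap('wrist','w18')
```

```text
[ 563.89727155 -191.41737299   68.0451999 ] 53.9359141779249 [-0.65758285 -0.15946611 -0.82949476]
```

View pics/sc18c.png

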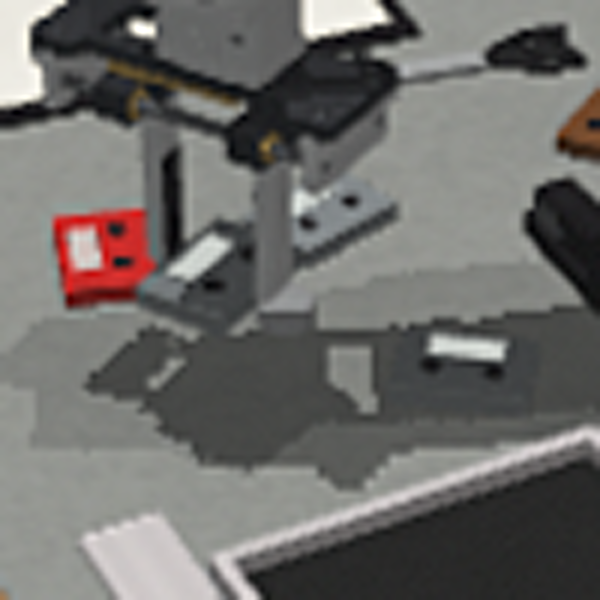

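View pics/w18.png

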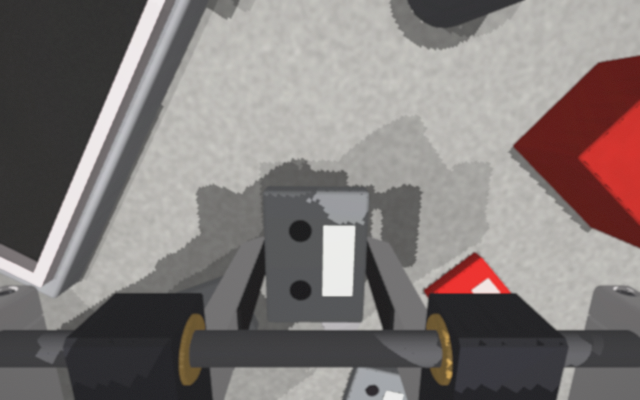

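Request:
arm_command(
  deltas=[
    {"xyz": [0,0,0.042],"turn": [0,0,0]},
    {"xyz": [0.002,0.03,0],"turn": [0,0,0.172]},
    {"xyz": [0.002,0.035,0],"turn": [0,0,0.172]},
    {"xyz": [0.002,0.035,0],"turn": [0,0,0.172]},
    {"xyz": [0.002,0.035,0],"turn": [0,0,0.172]},
    {"xyz": [0.002,0.037,0],"turn": [0,0,0.171]},
    {"xyz": [0.002,0.035,0],"turn": [0,0,0.171]},
    {"xyz": [0,0,-0.03],"turn": [0,0,0]},
    {"xyz": [0,0,-0.03],"turn": [0,0,0]},
    {"xyz": [0,0,-0.01],"turn": [0,0,0]},
    {"xyz": [0,0,0],"turn": [0,0,0]},
  ],
)

```text
clock: 16.0
eef_pos: [574.0, 16.1, 35.9]
eef_rot: [-3.14, -0.0, 1.571]
wrist_force: [-0.5, -0.8, -0.4]
finger_gap: 53.9
```

Run:
```python
from h import *
s,c=snap('scene','sc19'); e=s['eef_pos'];print(e,s['eef_rot'],s['finger_gap'],s['wrist_force'])
cv2.imwrite('pics/sc19c.png',cv2.resize(c['color'][180:280,250:370,::-1],None,fx=6,fy=6,interpolation=cv2.INTER_CUBIC))
s,c=snap('wrist','w19')
```

```text
[573.97948613  16.14750423  35.87294962] [-3.14011651e+00 -5.45790451e-05  1.57063966e+00] 53.89731320471974 [-0.45700568 -0.83034336 -0.36110738]
```

View pics/sc19c.png

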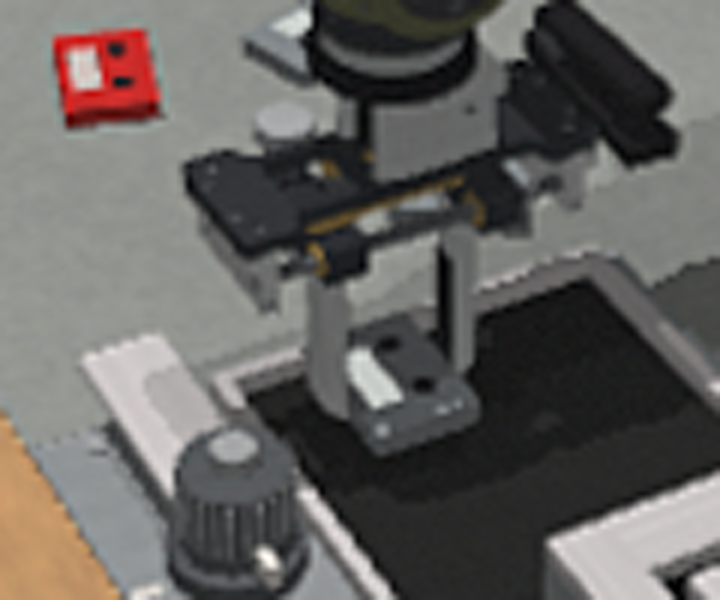

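View pics/w19.png

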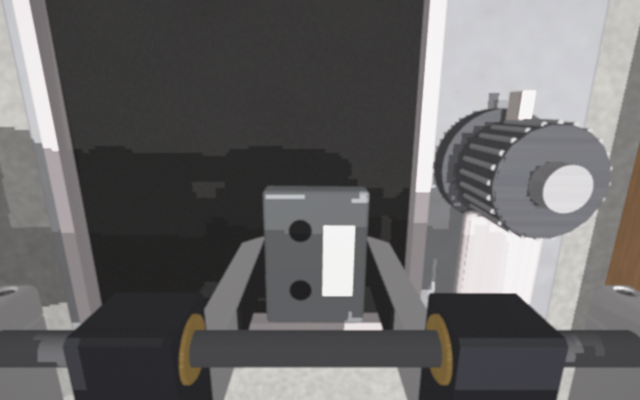

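Request:
arm_command(
  deltas=[
    {"xyz": [0.001,0,-0.012],"turn": [0,0,0]},
    {"xyz": [0,0,-0.007],"turn": [0,0,0]},
    {"xyz": [0,0,0],"turn": [0,0,0]},
    {"xyz": [0,0,0],"turn": [0,0,0]},
  ],
)

```text
clock: 16.6
eef_pos: [575.4, 16.2, 17.5]
eef_rot: [3.141, -0.0, 1.571]
wrist_force: [-0.5, 0.5, -0.4]
finger_gap: 53.7
```

Request:
arm_command(
  deltas=[
    {"xyz": [0,0,0],"turn": [0,0,0]},
    {"xyz": [0,0,0],"turn": [0,0,0]},
    {"xyz": [0,0,0.01],"turn": [0,0,0]},
    {"xyz": [0,0,0.03],"turn": [0,0,0]},
    {"xyz": [0,0,0.05],"turn": [0,0,0]},
    {"xyz": [0,0,0.03],"turn": [0,0,0]},
  ],
  gripper=0.3,
)

```text
clock: 17.35
eef_pos: [575.9, 16.2, 140.7]
eef_rot: [3.139, 0.0, 1.571]
wrist_force: [0.1, -0.5, -0.4]
finger_gap: 66.0
```

Run:
```python
from h import *
s,c=snap('wrist','w20'); print(s['eef_pos'],s['finger_gap'])
```

```text
[575.89658304  16.19739425 140.67949636] 65.95167923172313
```

View pics/w20.png

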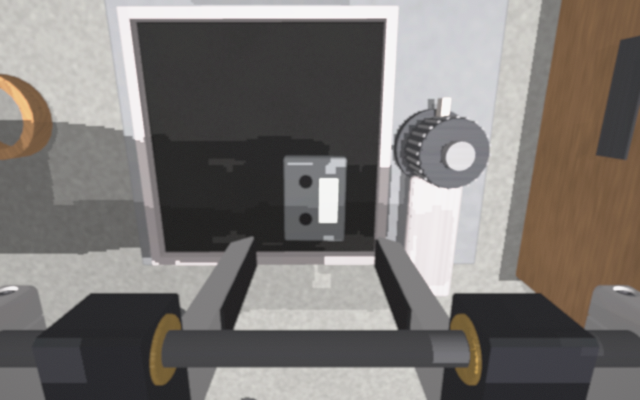

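Request:
arm_command(
  deltas=[
    {"xyz": [-0.023,-0.029,0],"turn": [0,0,0.148]},
    {"xyz": [-0.023,-0.029,0],"turn": [0,0,0.148]},
    {"xyz": [-0.023,-0.029,0],"turn": [0,0,0.148]},
    {"xyz": [-0.023,-0.029,0],"turn": [0,0,0.148]},
    {"xyz": [-0.023,-0.029,0],"turn": [0,0,0.148]},
    {"xyz": [-0.024,-0.028,0],"turn": [0,0,0.15]},
    {"xyz": [0,0,-0.05],"turn": [0,0,0]},
    {"xyz": [0,0,-0.05],"turn": [0,0,0]},
    {"xyz": [0,0,0],"turn": [0,0,0]},
    {"xyz": [0,0,0],"turn": [0,0,0]},
  ],
  gripper=0.05,
)

```text
clock: 18.65
eef_pos: [437.3, -157.1, 39.3]
eef_rot: [3.141, 0.002, 2.461]
wrist_force: [0.3, 0.4, 0.4]
finger_gap: 89.6
```

Run:
```python
from h import *
s,c=snap('wrist','w21'); print(s['eef_pos'],s['eef_rot'],s['finger_gap'])
```

```text
[ 437.294731   -157.1341164    39.30795034] [3.14105702e+00 1.97985281e-03 2.46093907e+00] 89.64502715251764
```

View pics/w21.png

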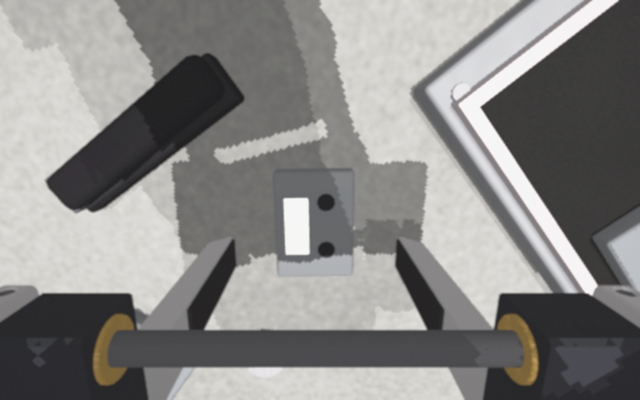

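Request:
arm_command(
  deltas=[
    {"xyz": [0.0,0.001,-0.025],"turn": [0,0,0]},
    {"xyz": [0,0,-0.022],"turn": [0,0,0]},
    {"xyz": [0,0,-0.008],"turn": [0,0,0]},
    {"xyz": [0,0,0],"turn": [0,0,0]},
    {"xyz": [0,0,0],"turn": [0,0,0]},
  ],
  gripper=0.25,
)

```text
clock: 19.32
eef_pos: [437.0, -156.0, -16.5]
eef_rot: [3.141, 0.002, 2.461]
wrist_force: [0.1, 0.2, -0.4]
finger_gap: 70.5
```

Request:
arm_command(
  deltas=[
    {"xyz": [0,0,0],"turn": [0,0,0]},
    {"xyz": [0,0,0],"turn": [0,0,0]},
    {"xyz": [0,0,0],"turn": [0,0,0]},
    {"xyz": [0,0,0],"turn": [0,0,0]},
    {"xyz": [0,0,0.02],"turn": [0,0,0]},
    {"xyz": [0,0,0.05],"turn": [0,0,0]},
    {"xyz": [0,0,0.05],"turn": [0,0,0]},
    {"xyz": [0,0,0],"turn": [0,0,0]},
    {"xyz": [0,0,0],"turn": [0,0,0]},
  ],
  gripper=1,
)

```text
clock: 20.45
eef_pos: [435.9, -155.6, 101.6]
eef_rot: [-3.141, -0.001, 2.461]
wrist_force: [0.2, 0.9, -1.5]
finger_gap: 54.1
```

Run:
```python
from h import *
s,c=snap('wrist','w22'); print(s['eef_pos'],s['eef_rot'],s['finger_gap'])
```

```text
[ 435.86761496 -155.57524121  101.57452769] [-3.14135069e+00 -1.00346456e-03  2.46077525e+00] 54.07889240106535
```

View pics/w22.png

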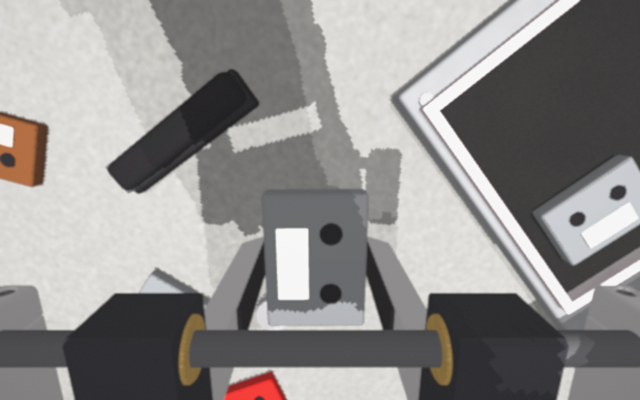

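Request:
arm_command(
  deltas=[
    {"xyz": [0.008,0.029,0],"turn": [0,0,-0.148]},
    {"xyz": [0.008,0.029,0],"turn": [0,0,-0.148]},
    {"xyz": [0.008,0.029,0],"turn": [0,0,-0.148]},
    {"xyz": [0.008,0.029,0],"turn": [0,0,-0.148]},
    {"xyz": [0.008,0.029,0],"turn": [0,0,-0.148]},
    {"xyz": [0.009,0.027,0],"turn": [0,0,-0.15]},
    {"xyz": [0,0,-0.03],"turn": [0,0,0]},
    {"xyz": [0,0,-0.03],"turn": [0,0,0]},
    {"xyz": [0,0,0],"turn": [0,0,0]},
    {"xyz": [0,0,0],"turn": [0,0,0]},
  ],
)

```text
clock: 21.75
eef_pos: [485.5, 16.2, 42.8]
eef_rot: [-3.141, -0.0, 1.571]
wrist_force: [1.1, -0.3, -0.1]
finger_gap: 53.7
```

Run:
```python
from h import *
s,c=snap('wrist','w23'); print(s['eef_pos'],s['eef_rot'],s['finger_gap'])
```

```text
[485.45677372  16.15136272  42.75746378] [-3.14139813e+00 -3.74584561e-05  1.57062389e+00] 53.66835819391193
```

View pics/w23.png

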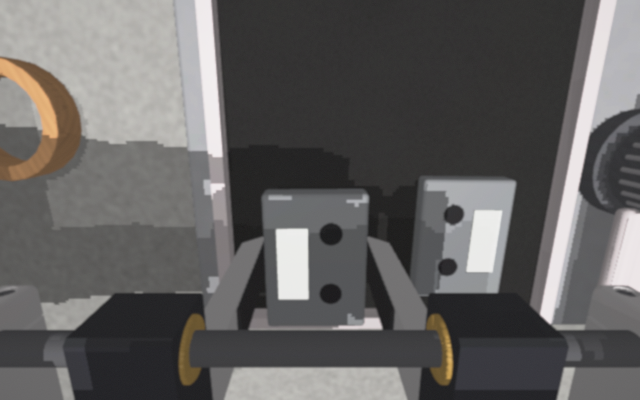

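Request:
arm_command(
  deltas=[
    {"xyz": [0.001,0,-0.018],"turn": [0,0,0]},
    {"xyz": [0,0,-0.008],"turn": [0,0,0]},
    {"xyz": [0,0,0],"turn": [0,0,0]},
    {"xyz": [0,0,0],"turn": [0,0,0]},
  ],
)

```text
clock: 22.3
eef_pos: [486.7, 16.2, 17.0]
eef_rot: [3.141, 0.0, 1.571]
wrist_force: [0.4, -0.1, -2.2]
finger_gap: 53.6
```

Request:
arm_command(
  deltas=[
    {"xyz": [0,0,0],"turn": [0,0,0]},
    {"xyz": [0,0,0],"turn": [0,0,0]},
    {"xyz": [0,0,0.01],"turn": [0,0,0]},
    {"xyz": [0,0,0.03],"turn": [0,0,0]},
    {"xyz": [0,0,0.05],"turn": [0,0,0]},
    {"xyz": [0,0,0.05],"turn": [0,0,0]},
  ],
  gripper=0.33,
)

```text
clock: 23.05
eef_pos: [486.1, 16.2, 158.6]
eef_rot: [3.141, 0.0, 1.571]
wrist_force: [0.5, 0.1, 0.3]
finger_gap: 63.1
```

Request:
arm_command(
  deltas=[
    {"xyz": [-0.01,-0.05,0],"turn": [0,0,-0.16]},
    {"xyz": [-0.01,-0.05,0],"turn": [0,0,-0.16]},
    {"xyz": [-0.01,-0.05,0],"turn": [0,0,-0.16]},
    {"xyz": [-0.01,-0.05,0],"turn": [0,0,-0.16]},
    {"xyz": [-0.005,-0.05,0],"turn": [0,0,-0.16]},
    {"xyz": [-0.003,-0.05,0],"turn": [0,0,-0.16]},
    {"xyz": [-0.002,-0.044,0],"turn": [0,0,-0.16]},
    {"xyz": [0,0,-0.04],"turn": [0,0,-0.142]},
    {"xyz": [0,0,-0.04],"turn": [0,0,0]},
    {"xyz": [0,0,0],"turn": [0,0,0]},
    {"xyz": [0,0,0],"turn": [0,0,0]},
  ],
  gripper=0.05,
)

```text
clock: 24.42
eef_pos: [437.0, -328.3, 78.4]
eef_rot: [3.14, -0.001, 0.309]
wrist_force: [-0.0, -0.4, 0.7]
finger_gap: 89.4
```

Run:
```python
from h import *
s,c=snap('wrist','w24'); print(s['eef_pos'],s['eef_rot'],s['finger_gap'])
```

```text
[ 437.0140788  -328.25089999   78.38650187] [ 3.13979484e+00 -1.13564591e-03  3.09163173e-01] 89.36898498369763
```

View pics/w24.png

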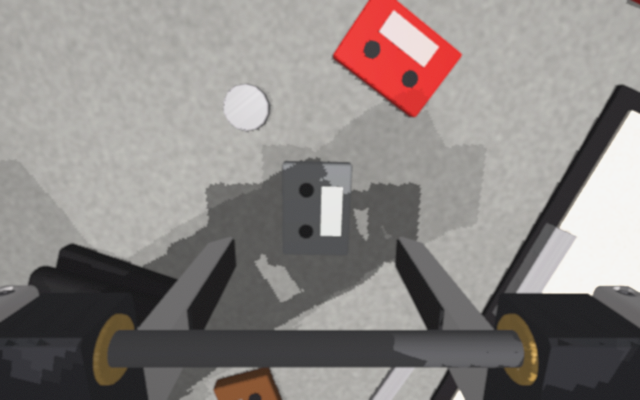

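Request:
arm_command(
  deltas=[
    {"xyz": [0.0,0,-0.04],"turn": [0,0,-0.02]},
    {"xyz": [0,0,-0.03],"turn": [0,0,0]},
    {"xyz": [0,0,-0.018],"turn": [0,0,0]},
    {"xyz": [0,0,-0.005],"turn": [0,0,0]},
    {"xyz": [0,0,0],"turn": [0,0,0]},
  ],
  gripper=0.25,
)

```text
clock: 25.1
eef_pos: [436.8, -328.2, -15.7]
eef_rot: [3.141, -0.001, 0.289]
wrist_force: [0.7, 0.1, 0.2]
finger_gap: 70.5
```

Request:
arm_command(
  deltas=[
    {"xyz": [0,0,0],"turn": [0,0,0]},
    {"xyz": [0,0,0],"turn": [0,0,0]},
    {"xyz": [0,0,0],"turn": [0,0,0]},
    {"xyz": [0,0,0],"turn": [0,0,0]},
    {"xyz": [0,0,0.02],"turn": [0,0,0]},
    {"xyz": [0,0,0.05],"turn": [0,0,0]},
    {"xyz": [0,0,0.05],"turn": [0,0,0]},
    {"xyz": [0,0,0],"turn": [0,0,0]},
    {"xyz": [0,0,0],"turn": [0,0,0]},
  ],
  gripper=1,
)

```text
clock: 26.22
eef_pos: [435.9, -327.5, 102.6]
eef_rot: [-3.141, 0.001, 0.289]
wrist_force: [0.4, 0.2, -2.8]
finger_gap: 53.7
```

Run:
```python
from h import *
s,c=snap('wrist','w25'); print(s['eef_pos'],s['eef_rot'],s['finger_gap'])
```

```text
[ 435.93474414 -327.48177061  102.5533333 ] [-3.14069090e+00  5.79466370e-04  2.88811262e-01] 53.66400507529465
```

View pics/w25.png

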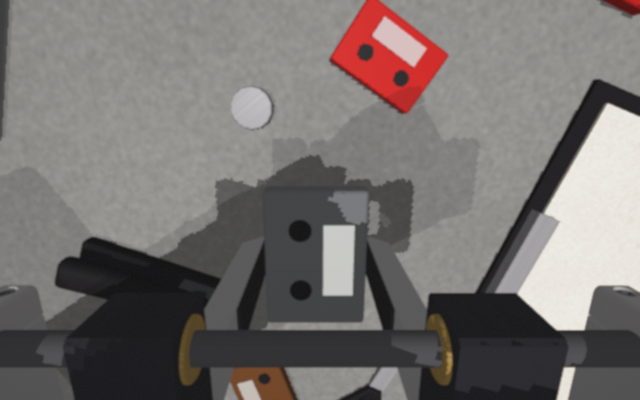

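Request:
arm_command(
  deltas=[
    {"xyz": [0.006,0.054,0],"turn": [0,0,0.16]},
    {"xyz": [0.006,0.054,0],"turn": [0,0,0.16]},
    {"xyz": [0.006,0.054,0],"turn": [0,0,0.16]},
    {"xyz": [0.006,0.054,0],"turn": [0,0,0.16]},
    {"xyz": [0.006,0.054,0],"turn": [0,0,0.16]},
    {"xyz": [0.006,0.054,0],"turn": [0,0,0.16]},
    {"xyz": [0.007,0.054,0],"turn": [0,0,0.16]},
    {"xyz": [0.007,0.054,0],"turn": [0,0,0.162]},
    {"xyz": [0,0,-0.03],"turn": [0,0,0]},
    {"xyz": [0,0,-0.03],"turn": [0,0,0]},
    {"xyz": [0,0,0],"turn": [0,0,0]},
    {"xyz": [0,0,0],"turn": [0,0,0]},
  ],
)

```text
clock: 27.78
eef_pos: [486.5, 104.1, 43.8]
eef_rot: [-3.141, 0.0, 1.571]
wrist_force: [0.4, 0.3, -0.9]
finger_gap: 54.3
```

Run:
```python
from h import *
s,c=snap('wrist','w26'); print(s['eef_pos'],s['eef_rot'],s['finger_gap'])
```

```text
[486.5031211  104.09546328  43.81905852] [-3.14149059e+00  1.40321856e-05  1.57054339e+00] 54.278730813827266
```

View pics/w26.png

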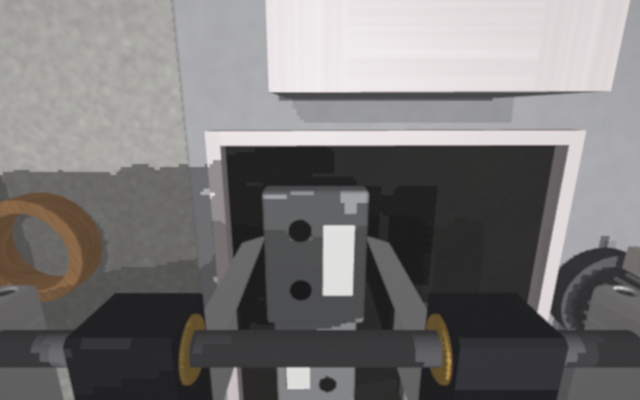

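Request:
arm_command(
  deltas=[
    {"xyz": [0,0.001,-0.018],"turn": [0,0,0]},
    {"xyz": [0,0,-0.009],"turn": [0,0,0]},
    {"xyz": [0,0,0],"turn": [0,0,0]},
    {"xyz": [0,0,0],"turn": [0,0,0]},
  ],
)

```text
clock: 28.32
eef_pos: [486.7, 105.2, 17.0]
eef_rot: [3.141, -0.0, 1.571]
wrist_force: [0.1, -0.4, -1.5]
finger_gap: 53.6
```

Request:
arm_command(
  deltas=[
    {"xyz": [0,0,0],"turn": [0,0,0]},
    {"xyz": [0,0,0],"turn": [0,0,0]},
    {"xyz": [0,0,0.01],"turn": [0,0,0]},
    {"xyz": [0,0,0.03],"turn": [0,0,0]},
    {"xyz": [0,0,0.05],"turn": [0,0,0]},
    {"xyz": [0,-0.04,0.05],"turn": [0,0,0]},
    {"xyz": [0,-0.06,0.02],"turn": [0,0,0]},
    {"xyz": [0,-0.06,0],"turn": [0,0,0]},
    {"xyz": [0,-0.02,0],"turn": [0,0,0]},
    {"xyz": [0,0,0],"turn": [0,0,0]},
  ],
  gripper=0.33,
)

```text
clock: 29.58
eef_pos: [486.2, -74.1, 175.5]
eef_rot: [3.141, 0.0, 1.569]
wrist_force: [-0.8, 0.5, 0.3]
finger_gap: 63.1
```

Run:
```python
from h import *
s,c=snap('wrist','w27'); print(s['eef_pos'],s['eef_rot'],s['finger_gap'])
snap('top','t27');s,c=snap('scene','s27')
```

```text
[486.19955693 -74.1128375  175.54651268] [3.14108000e+00 1.02277011e-04 1.56856452e+00] 63.1037669148611
```

View pics/w27.png

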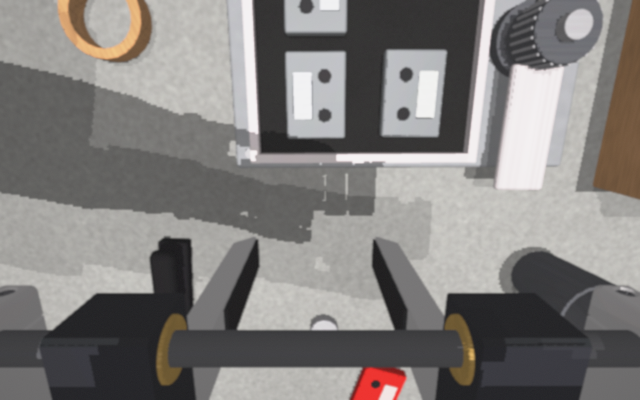

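View pics/s27.png

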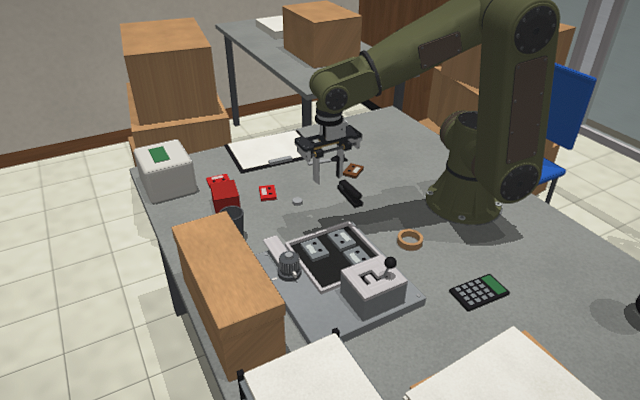

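View pics/t27.png

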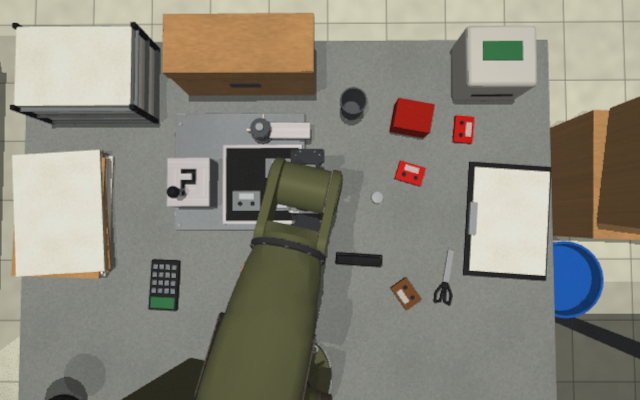

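All three are flat in the bay, and no other grey cartridge is visible in any view. Next I'll close the arm, pushing from its +x side.

Request:
arm_command(
  deltas=[
    {"xyz": [0.02,0.004,0],"turn": [0,0,-0.175]},
    {"xyz": [0.026,0.004,0],"turn": [0,0,-0.175]},
    {"xyz": [0.026,0.004,0],"turn": [0,0,-0.175]},
    {"xyz": [0.026,0.004,0],"turn": [0,0,-0.175]},
    {"xyz": [0.026,0.004,0],"turn": [0,0,-0.175]},
    {"xyz": [0.026,0.004,0],"turn": [0,0,-0.175]},
    {"xyz": [0.026,0.004,0],"turn": [0,0,-0.175]},
    {"xyz": [0.026,0.003,0],"turn": [0,0,-0.175]},
    {"xyz": [0.026,0.003,0],"turn": [0,0,-0.17]},
    {"xyz": [0,0,-0.03],"turn": [0,0,0]},
    {"xyz": [0,0,-0.03],"turn": [0,0,0]},
    {"xyz": [0,0,0],"turn": [0,0,0]},
  ],
  gripper=1,
)

```text
clock: 31.22
eef_pos: [713.2, -37.5, 112.5]
eef_rot: [-3.141, 0.005, 0.002]
wrist_force: [0.3, 0.0, 1.3]
finger_gap: -0.0
```

Run:
```python
from h import *
s,c=snap('wrist','w28'); print(s['eef_pos'],s['eef_rot'],s['finger_gap'],s['wrist_force'])
C=np.array([676.5,61]);o=None
for q in (-.1,0,.2,.4,.6,.8,1.0,1.2,1.4,1.5,1.55,1.6):
    d=np.array([-np.sin(q),-np.cos(q)]);n=np.array([-np.cos(q),np.sin(q)])
    hf=abs(n[0])*8+abs(n[1])*12.5
    p=C+100*d-n*(22+hf); print(q,p.round(0),(p-o).round(0) if o is not None else ''); o=p
```

```text
[713.19855907 -37.53474799 112.52428135] [-3.14099003e+00  4.63541297e-03  2.28639890e-03] -0.03938658753556662 [0.33254859 0.00897601 1.25753316]
-0.1 [718. -35.] 
0 [706. -39.] [-11.  -4.]
0.2 [688. -43.] [-18.  -4.]
0.4 [669. -44.] [-19.  -1.]
0.6 [649. -42.] [-20.   3.]
0.8 [630. -35.] [-19.   7.]
1.0 [612. -24.] [-18.  11.]
1.2 [597.  -9.] [-16.  15.]
1.4 [584.   9.] [-13.  18.]
1.5 [579.  19.] [-5. 10.]
1.55 [577.  24.] [-2.  5.]
1.6 [576.  29.] [-2.  5.]
```

View pics/w28.png

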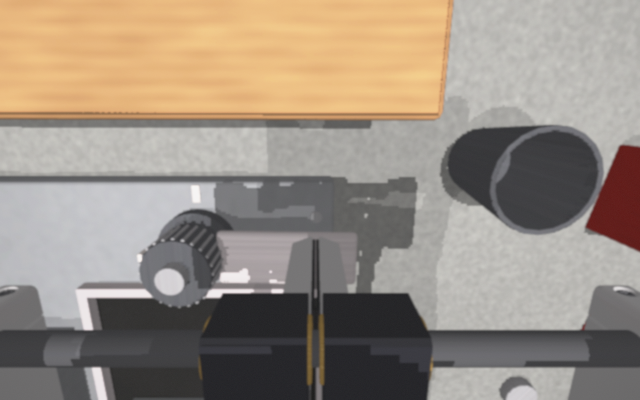

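Request:
arm_command(
  deltas=[
    {"xyz": [0.003,0,-0.03],"turn": [0,0,0]},
    {"xyz": [0.001,0,-0.03],"turn": [0,0,0]},
    {"xyz": [0,0,-0.015],"turn": [0,0,0]},
    {"xyz": [0,0,0],"turn": [0,0,0]},
  ],
)

```text
clock: 31.78
eef_pos: [718.4, -38.8, 40.4]
eef_rot: [-3.142, 0.0, 0.001]
wrist_force: [-0.2, -0.0, 1.2]
finger_gap: 0.7
```

Request:
arm_command(
  deltas=[
    {"xyz": [-0.011,-0.002,0],"turn": [0,0,0]},
    {"xyz": [-0.009,-0.002,0],"turn": [0,0,0]},
    {"xyz": [-0.009,-0.002,0],"turn": [0,0,0]},
    {"xyz": [-0.01,-0.001,0],"turn": [0,0,0]},
    {"xyz": [-0.009,0,0],"turn": [0,0,0]},
    {"xyz": [-0.01,0.001,0],"turn": [0,0,0]},
    {"xyz": [-0.01,0.002,0],"turn": [0,0,0]},
    {"xyz": [-0.01,0.003,0],"turn": [0,0,0]},
    {"xyz": [-0.009,0.004,0],"turn": [0,0,0]},
    {"xyz": [-0.009,0.005,0],"turn": [0,0,0]},
    {"xyz": [-0.009,0.006,0],"turn": [0,0,0]},
  ],
)

```text
clock: 33.15
eef_pos: [613.4, -25.3, 41.1]
eef_rot: [3.141, -0.002, 0.001]
wrist_force: [2.0, -1.5, 6.0]
finger_gap: 0.1
```

Run:
```python
from h import *
s,c=snap('wrist','w29'); print(s['eef_pos'],s['eef_rot'],s['finger_gap'],s['wrist_force'])
```

```text
[613.4418476  -25.32890774  41.11579055] [ 3.14110133e+00 -2.28277460e-03  5.65207670e-04] 0.10648524093018441 [ 1.97781213 -1.47707292  6.02088712]
```

View pics/w29.png

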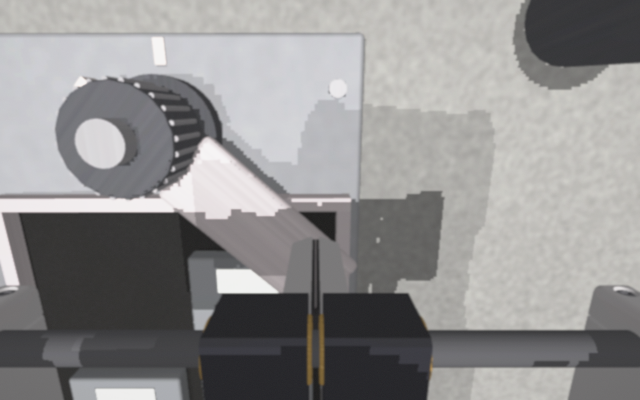

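The fingertip rode up onto the blade at TCP 41 (Fz 6 N). So the closed fingertips sit about 19 mm above the stated TCP. I'll lift, go back behind the blade and set it lower.

Request:
arm_command(
  deltas=[
    {"xyz": [0,0,0.03],"turn": [0,0,0]},
    {"xyz": [0.018,-0.011,0],"turn": [0,0,0]},
    {"xyz": [0.018,-0.011,0],"turn": [0,0,0]},
    {"xyz": [0,0,0],"turn": [0,0,0]},
  ],
)

```text
clock: 33.7
eef_pos: [649.3, -47.7, 69.7]
eef_rot: [3.142, 0.0, -0.0]
wrist_force: [-0.7, 0.1, -0.7]
finger_gap: 0.7
```

Run:
```python
from h import *
s,c=snap('wrist','w30'); print(s['eef_pos'],s['wrist_force'])
P=ray(c,[(172,200),(0,0)],60,s)
cv2.imwrite('pics/w30c.png',cv2.resize(c['color'][:300,:400,::-1],None,fx=2,fy=2))
```

```text
[649.28236499 -47.69992569  69.68971276] [-0.71079666  0.0625414  -0.73907815]
```

View pics/w30c.png

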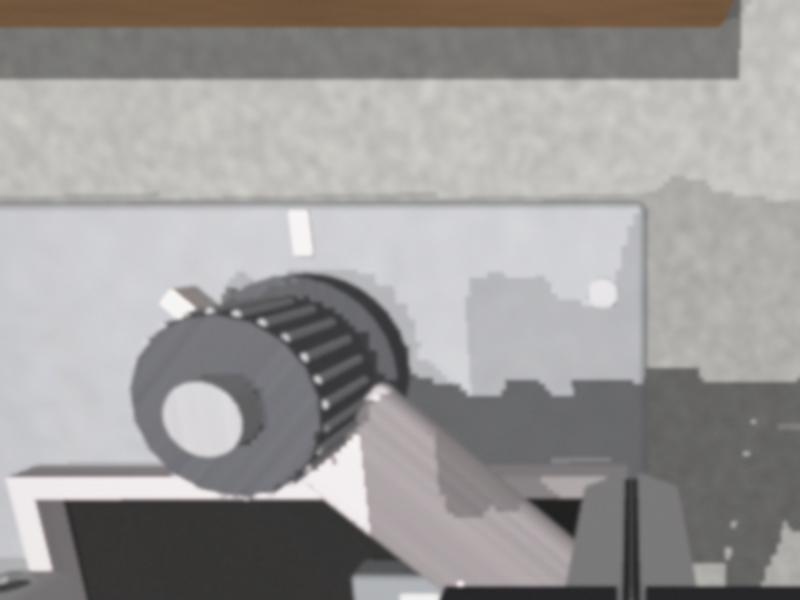

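Request:
arm_command(
  deltas=[
    {"xyz": [0,0,-0.025],"turn": [0,0,0]},
    {"xyz": [0,0,-0.013],"turn": [0,0,0]},
    {"xyz": [0,0,0],"turn": [0,0,0]},
    {"xyz": [0,0,0],"turn": [0,0,0]},
  ],
)

```text
clock: 34.25
eef_pos: [649.6, -47.0, 32.8]
eef_rot: [3.141, -0.001, 0.001]
wrist_force: [-0.4, -0.1, -0.4]
finger_gap: 0.2
```

Request:
arm_command(
  deltas=[
    {"xyz": [-0.01,0.006,0],"turn": [0,0,0]},
    {"xyz": [-0.009,0.007,0],"turn": [0,0,0]},
    {"xyz": [-0.009,0.005,0],"turn": [0,0,0]},
    {"xyz": [-0.009,0.006,0],"turn": [0,0,0]},
    {"xyz": [0,0,0],"turn": [0,0,0]},
  ],
)

```text
clock: 34.88
eef_pos: [611.8, -22.6, 32.1]
eef_rot: [-3.142, 0.0, 0.001]
wrist_force: [0.3, -0.8, -0.5]
finger_gap: 0.9
```

Run:
```python
from h import *
s,c=snap('wrist','w31'); print(s['eef_pos'],s['wrist_force'])
```

```text
[611.78717866 -22.61922438  32.14726062] [ 0.25497871 -0.81165978 -0.45836301]
```

View pics/w31.png

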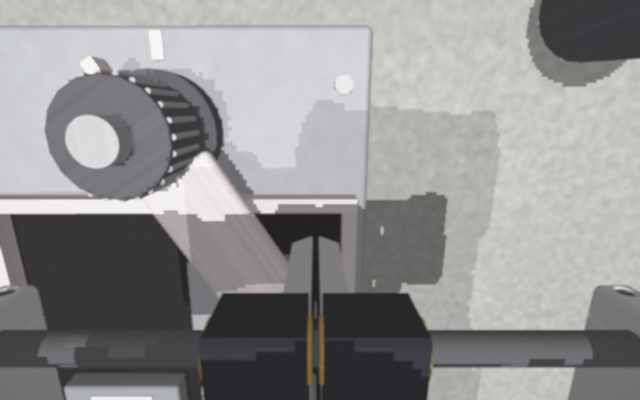

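Request:
arm_command(
  deltas=[
    {"xyz": [-0.008,0.007,0],"turn": [0,0,0]},
    {"xyz": [-0.007,0.008,0],"turn": [0,0,0]},
    {"xyz": [-0.007,0.009,0],"turn": [0,0,0]},
    {"xyz": [-0.006,0.009,0],"turn": [0,0,0]},
    {"xyz": [-0.005,0.009,0],"turn": [0,0,0]},
    {"xyz": [0,0,0],"turn": [0,0,0]},
  ],
)

```text
clock: 35.67
eef_pos: [578.9, 19.6, 32.0]
eef_rot: [-3.142, 0.0, 0.002]
wrist_force: [-0.5, -0.2, 0.8]
finger_gap: 0.5
```

Run:
```python
from h import *
s,c=snap('wrist','w32'); print(s['eef_pos'],s['wrist_force'])
```

```text
[578.91554354  19.60752324  31.95037456] [-0.45282039 -0.18905379  0.83907718]
```

View pics/w32.png

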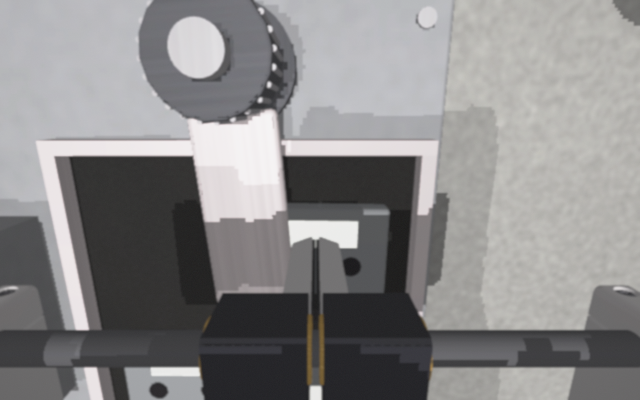

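Run:
```python
from h import *
s,c=snap('wrist','w33')
cv2.imwrite('pics/w33c.png',cv2.resize(c['color'][100:300,150:350,::-1],None,fx=3,fy=3,interpolation=cv2.INTER_CUBIC))
for L in ([(190,125),(212,285)],[(279,112),(289,235)]):
    r=ray(c,L,60,s); v=r[1]-r[0]; print(r.round(1)[:,:2].tolist(),np.arctan2(-v[0],-v[1]))
```

```text
[[648.9, 80.0], [563.7, 76.0]] 1.5236169987251058
[[655.0, 37.1], [592.8, 33.5]] 1.5119688403730358
```

View pics/w33c.png

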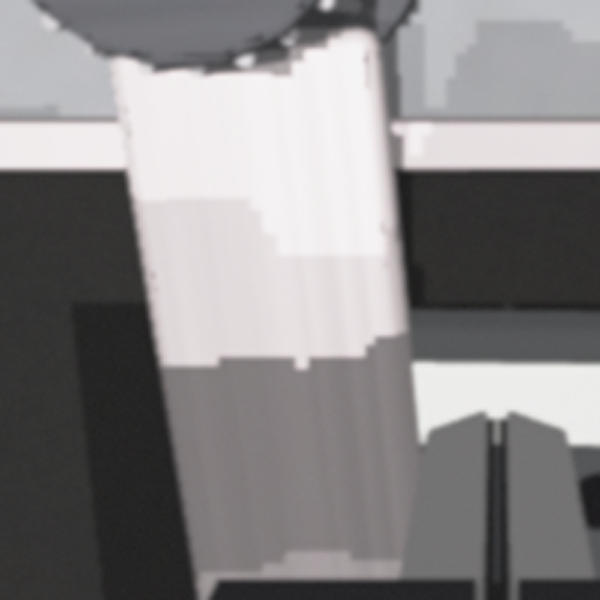

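Request:
arm_command(
  deltas=[
    {"xyz": [0,0.003,0],"turn": [0,0,0]},
    {"xyz": [0,0.002,0],"turn": [0,0,0]},
    {"xyz": [0,0,0],"turn": [0,0,0]},
    {"xyz": [0,-0.005,0],"turn": [0,0,0]},
    {"xyz": [0,-0.01,0.03],"turn": [0,0,0]},
    {"xyz": [0,-0.01,0.05],"turn": [0,0,0]},
    {"xyz": [0,0,0.05],"turn": [0,0,0]},
    {"xyz": [-0.02,0,0.03],"turn": [0,0,0]},
    {"xyz": [0,0,0],"turn": [0,0,0]},
  ],
)

```text
clock: 36.9
eef_pos: [559.7, -1.5, 194.4]
eef_rot: [3.141, -0.004, 0.001]
wrist_force: [-0.5, -0.7, -0.4]
finger_gap: 0.6
```

Run:
```python
from h import *
s,c=snap('wrist','w34'); print(s['eef_pos'],s['eef_rot'])
snap('scene','s34')
cv2.imwrite('pics/w34c.png',cv2.resize(c['color'][0:270,150:510,::-1],None,fx=2.2,fy=2.2,interpolation=cv2.INTER_CUBIC))
```

```text
[559.71678364  -1.45984844 194.35310338] [ 3.14130325e+00 -4.39432648e-03  5.82386091e-04]
```

View pics/w34c.png

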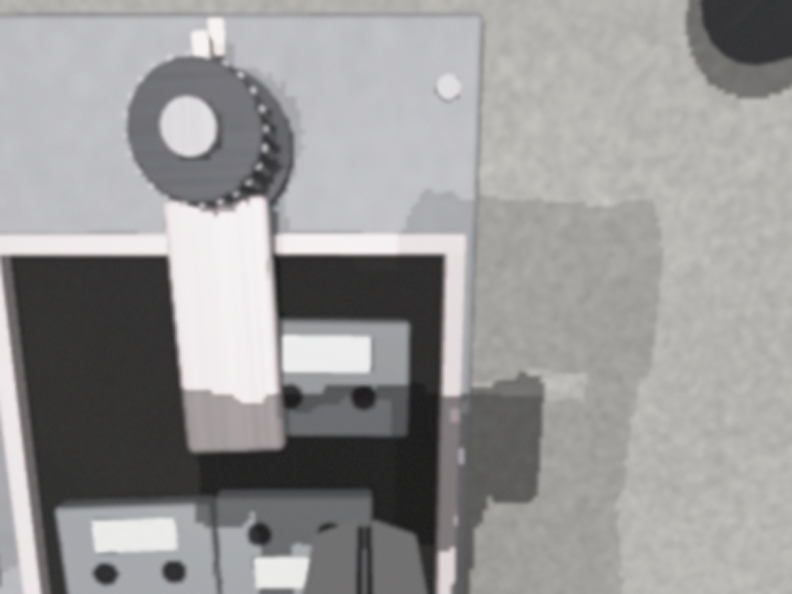

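Run:
```python
from h import *
s=read_state(); c=camera('wrist'); f=lambda P:np.array(P,float)/2.2+[150,0]
for L in ([(167,205),(189,450)],[(269,200),(284,446)]):
    r=ray(c,f(L),60,s); v=r[1]-r[0]; print(r.round(1)[:,:2].tolist(),np.arctan2(-v[0],-v[1]))
t=ray(c,f([(237,448),(190,126)]),[60],s); print(t, )
tip=t[0];ax=ray(c,f([(190,126)]),98,s)[0];v=tip-ax;print('q tip-axis',np.arctan2(-v[0],-v[1]),ax)
print('carts',ray(c,f([(56,505),(213,497),(215,492),(372,490),(410,320),(407,436)]),44,s).round(1))
a=cv2.imread('pics/s34.png'); cv2.imwrite('pics/s34c.png',cv2.resize(a[200:310,260:420],None,fx=5,fy=5,interpolation=cv2.INTER_CUBIC))
```

```text
[[650.1, 80.2], [545.2, 77.4]] 1.5434253026304545
[[652.1, 38.1], [547.2, 34.7]] 1.537877475318352
[[546.21227049  55.79394815  60.        ]
 [680.31380005  68.99053852  60.        ]]
q tip-axis 1.5306664010185358 [675.29339158  60.9767464   98.        ]
carts [[513.3 146.6  44. ]
 [517.5  71.1  44. ]
 [520.   70.   44. ]
 [521.1  -5.1  44. ]
 [601.6 -21.8  44. ]
 [547.8 -21.3  44. ]]
```

View pics/s34c.png

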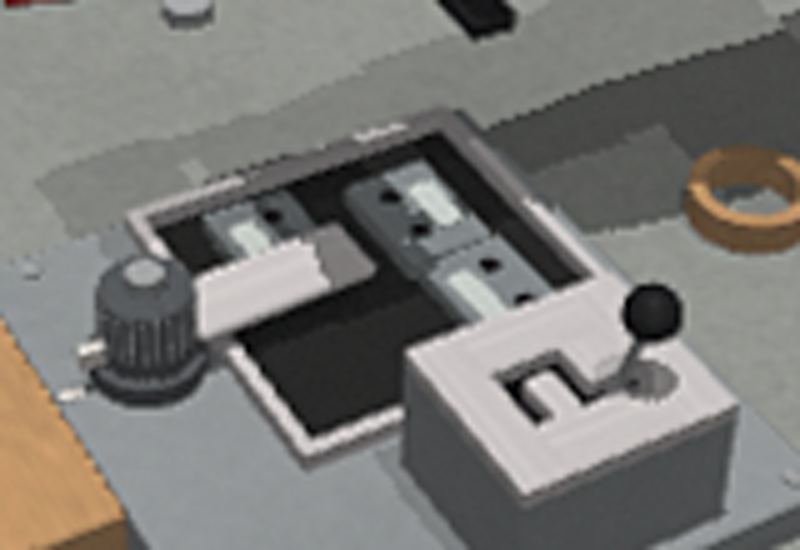

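Run:
```python
import cv2
a=cv2.imread('pics/top0.png'); cv2.imwrite('pics/t0c.png',cv2.resize(a[150:215,160:220],None,fx=9,fy=9,interpolation=cv2.INTER_CUBIC))
```

```text
(no output)
```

View pics/t0c.png

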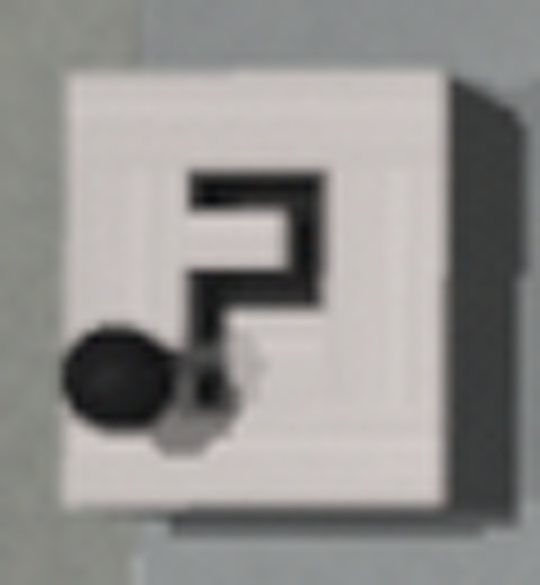

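Request:
arm_command(
  deltas=[
    {"xyz": [-0.03,0.035,0],"turn": [0,0,0]},
    {"xyz": [-0.03,0.035,0],"turn": [0,0,0]},
    {"xyz": [-0.03,0.035,0.01],"turn": [0,0,0]},
    {"xyz": [-0.03,0.035,0.02],"turn": [0,0,0]},
    {"xyz": [0,0,0],"turn": [0,0,0]},
    {"xyz": [0,0,0],"turn": [0,0,0]},
  ],
)

```text
clock: 37.8
eef_pos: [439.5, 138.6, 220.8]
eef_rot: [3.141, 0.002, 0.001]
wrist_force: [-0.3, -0.4, -0.5]
finger_gap: 0.3
```

Run:
```python
from h import *
s,c=snap('wrist','w35'); print(s['eef_pos'],s['eef_rot'])
```

```text
[439.47598773 138.62732907 220.83705468] [3.14107702e+00 1.59760939e-03 1.07492758e-03]
```

View pics/w35.png

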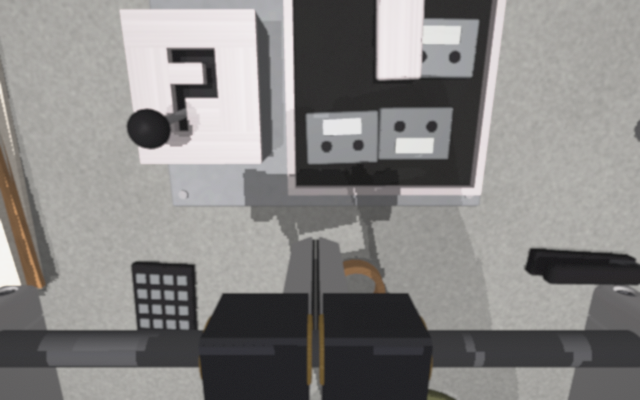

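Run:
```python
from h import *
s,w=None,None
s=read_state(); t=camera('top'); w=camera('wrist')
f=lambda P:np.array(P,float)/9+[160,150]
# box top corners
b=ray(t,f([(68,72),(446,72),(448,502),(62,508)]),110)[:,:2]; print('box',b.round(1).tolist(),b.mean(0))
sl=ray(t,f([(207,288),(306,288),(306,190),(206,190)]),110)[:,:2]; print('slot',sl.round(1).tolist())
m=sl; # pivot guess: y mid of slot sides; x: fwd 0 at corner1/2 mid
piv=np.array([ (sl[0,0]+sl[1,0])/2, (sl[0,1]+sl[1,1])/2]); print('piv',piv)
def knob(p): v=np.r_[p-piv,100]; v=v/np.linalg.norm(v)*150; return np.r_[piv,10]+v
for p in sl: print(knob(p).round(1))
g0=np.array([sl[0,0]-28.7,sl[0,1]]); print('g0',knob(g0).round(1))
print('knob top',ray(t,f([(119,378)]),154),'wrist',ray(w,[(149,129)],154,s))
print('slot wrist',ray(w,[(181,94),(210,92),(208,54),(177,56)],110,s).round(1)[:,:2].tolist())
print('carts',ray(w,[(306,112),(378,110),(380,108),(452,108),(447,160),(379,157)],44,s).round(1))
```

```text
box [[593.6, 295.1], [593.1, 187.0], [470.3, 185.4], [469.0, 295.3]] [531.47283663 240.70486835]
slot [[531.5, 254.7], [531.4, 226.4], [559.4, 226.7], [559.6, 255.3]]
piv [531.4624433  240.54368803]
[531.5 261.5 158.5]
[531.4 219.6 158.5]
[571.5 220.7 153.2]
[571.6 261.6 153. ]
g0 [490.5 260.7 152.9]
knob top [[502.61159922 262.847451   154.        ]] wrist [[501.98501255 263.31383039 154.        ]]
slot wrist [[528.6, 253.0], [530.3, 228.2], [560.2, 227.5], [558.6, 253.3]]
carts [[513.3 148.4  44. ]
 [515.4  73.1  44. ]
 [517.5  71.1  44. ]
 [517.6  -4.1  44. ]
 [463.2  -4.5  44. ]
 [466.3  69.6  44. ]]
```

Run:
```python
import cv2
a=cv2.imread('pics/w35.png'); cv2.imwrite('pics/w35c.png',cv2.resize(a[0:175,110:280],None,fx=4,fy=4*.85,interpolation=cv2.INTER_CUBIC))
```

```text
(no output)
```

View pics/w35c.png

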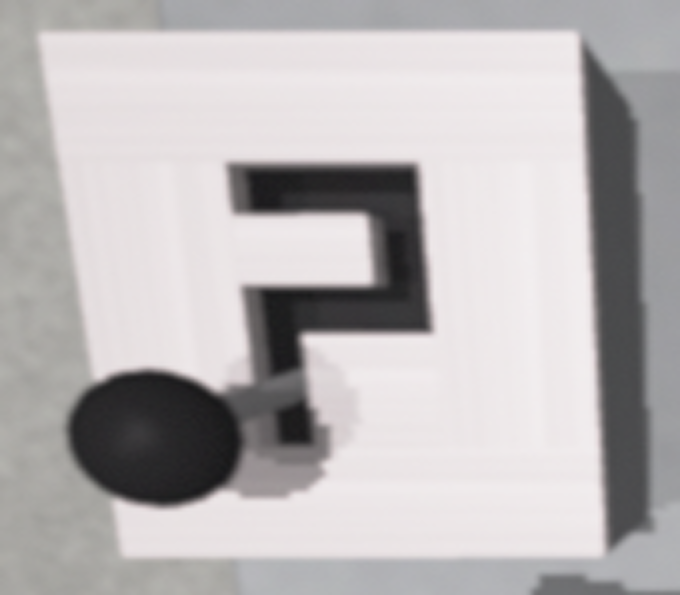

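Request:
arm_command(
  deltas=[
    {"xyz": [0.007,0.014,0],"turn": [0,0,0.1745]},
    {"xyz": [0.007,0.014,0],"turn": [0,0,0.1745]},
    {"xyz": [0.007,0.014,0],"turn": [0,0,0.1745]},
    {"xyz": [0.007,0.014,0],"turn": [0,0,0.1745]},
    {"xyz": [0.007,0.014,0],"turn": [0,0,0.1745]},
    {"xyz": [0.007,0.014,0],"turn": [0,0,0.1745]},
    {"xyz": [0.007,0.014,0],"turn": [0,0,0.1745]},
    {"xyz": [0.007,0.014,0],"turn": [0,0,0.1745]},
    {"xyz": [0.007,0.012,0],"turn": [0,0,0.1745]},
    {"xyz": [0,0,-0.03],"turn": [0,0,0]},
    {"xyz": [0,0,0],"turn": [0,0,0]},
    {"xyz": [0,0,0],"turn": [0,0,0]},
  ],
  gripper=0.3,
)

```text
clock: 39.45
eef_pos: [502.8, 262.6, 192.6]
eef_rot: [3.141, -0.0, 1.57]
wrist_force: [0.5, 0.4, 0.5]
finger_gap: 65.8
```

Run:
```python
from h import *
s,c=snap('wrist','w36'); print(s['eef_pos'],s['eef_rot'],s['finger_gap'])
```

```text
[502.78322061 262.55510558 192.6270565 ] [ 3.14125784e+00 -1.41839044e-04  1.57037699e+00] 65.81610902006855
```

View pics/w36.png

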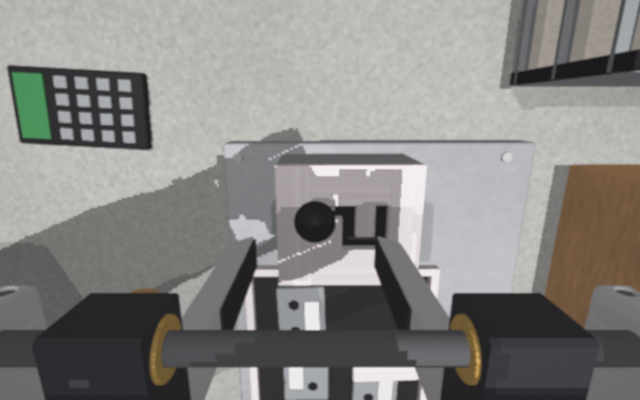

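Request:
arm_command(
  deltas=[
    {"xyz": [0,0,-0.03],"turn": [0,0,0]},
    {"xyz": [0,0,-0.025],"turn": [0,0,0]},
    {"xyz": [0,0,-0.012],"turn": [0,0,0]},
    {"xyz": [0,0,0],"turn": [0,0,0]},
    {"xyz": [0,0,0],"turn": [0,0,0]},
  ],
)

```text
clock: 40.12
eef_pos: [502.8, 263.1, 126.2]
eef_rot: [3.14, -0.001, 1.571]
wrist_force: [0.7, -0.0, -0.2]
finger_gap: 65.4
```

Request:
arm_command(
  deltas=[
    {"xyz": [0,0,0],"turn": [0,0,0]},
    {"xyz": [0,0,0],"turn": [0,0,0]},
    {"xyz": [0,0,0],"turn": [0,0,0]},
    {"xyz": [0,0,0],"turn": [0,0,0]},
    {"xyz": [0,0,0],"turn": [0,0,0]},
    {"xyz": [0,0,0],"turn": [0,0,0]},
  ],
  gripper=1,
  force=10,
)

```text
clock: 40.88
eef_pos: [502.3, 262.9, 125.0]
eef_rot: [3.142, -0.0, 1.571]
wrist_force: [0.9, -0.1, 0.5]
finger_gap: 29.4
```

Run:
```python
from h import *
s,c=snap('wrist','w37'); print(s['eef_pos'],s['eef_rot'],s['finger_gap'],s['wrist_force'])
s,c=snap('scene','s37'); cv2.imwrite('pics/s37c.png',cv2.resize(c['color'][200:310,290:450,::-1],None,fx=5,fy=5,interpolation=cv2.INTER_CUBIC))
```

```text
[502.32479373 262.8889179  124.99655884] [ 3.14155826e+00 -1.21391068e-05  1.57132661e+00] 29.364305686563345 [ 0.93324628 -0.1312894   0.52013699]
```

View pics/w37.png

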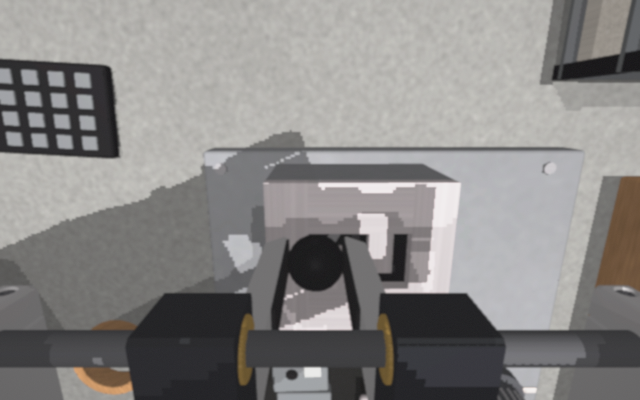

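View pics/s37c.png

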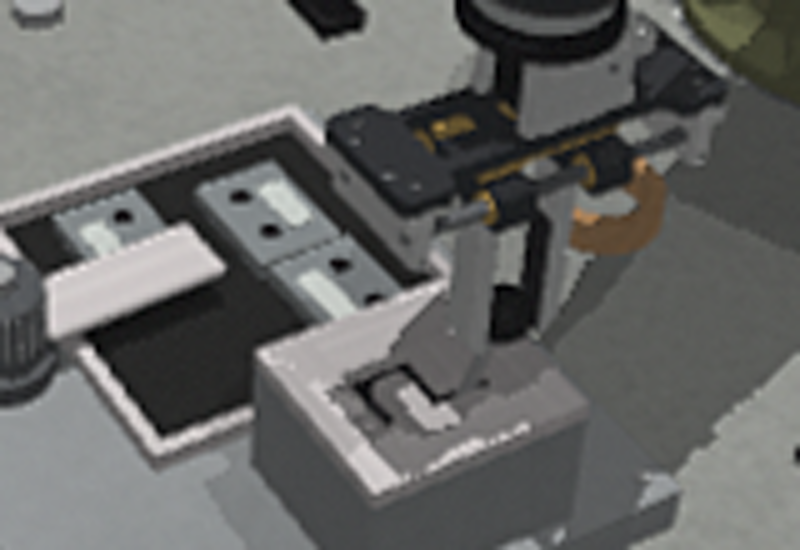

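Request:
arm_command(
  deltas=[
    {"xyz": [0.008,-0.0003,0.0015],"turn": [0,0,0]},
    {"xyz": [0.008,-0.0003,0.0013],"turn": [0,0,0]},
    {"xyz": [0.008,-0.0004,0.001],"turn": [0,0,0]},
    {"xyz": [0.005,0,0.0003],"turn": [0,0,0]},
    {"xyz": [0,0,0],"turn": [0,0,0]},
  ],
)

```text
clock: 41.6
eef_pos: [531.8, 261.8, 129.0]
eef_rot: [3.141, -0.0, 1.571]
wrist_force: [-0.5, -0.2, 0.2]
finger_gap: 28.9
```

Request:
arm_command(
  deltas=[
    {"xyz": [0,-0.007,0.0004],"turn": [0,0,0]},
    {"xyz": [0,-0.007,0.0004],"turn": [0,0,0]},
    {"xyz": [0,-0.007,0.0003],"turn": [0,0,0]},
    {"xyz": [0,-0.007,-0.0003],"turn": [0,0,0]},
    {"xyz": [0,-0.007,-0.0004],"turn": [0,0,0]},
    {"xyz": [0,-0.007,-0.0004],"turn": [0,0,0]},
    {"xyz": [0,0,0],"turn": [0,0,0]},
    {"xyz": [0,0,0],"turn": [0,0,0]},
  ],
)

```text
clock: 42.6
eef_pos: [531.1, 219.7, 128.8]
eef_rot: [-3.141, 0.0, 1.571]
wrist_force: [-0.1, -0.7, -1.9]
finger_gap: 28.9
```

Run:
```python
from h import *
s,c=snap('wrist','w38'); print(s['eef_pos'],s['eef_rot'],s['finger_gap'],s['wrist_force'])
```

```text
[531.14384882 219.73690694 128.7763167 ] [-3.14095150e+00  4.22107731e-04  1.57121802e+00] 28.893638264447592 [-0.06052775 -0.66077209 -1.85376375]
```

View pics/w38.png

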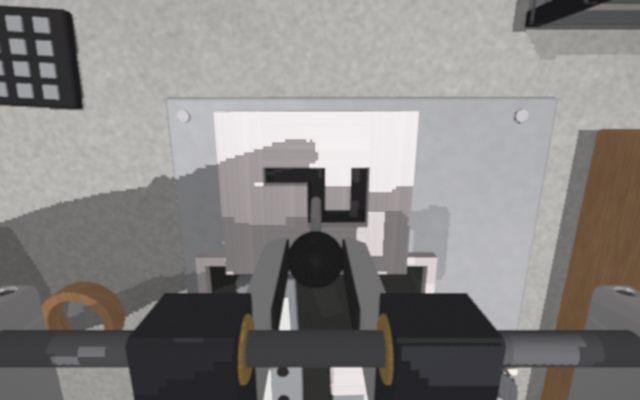

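The knob is held at (316,260) and the rod is in the crossing leg. Continuing.

Request:
arm_command(
  deltas=[
    {"xyz": [0.008,0.0002,-0.0003],"turn": [0,0,0]},
    {"xyz": [0.008,0.0002,-0.0007],"turn": [0,0,0]},
    {"xyz": [0.008,0.0002,-0.001],"turn": [0,0,0]},
    {"xyz": [0.008,0.0002,-0.0015],"turn": [0,0,0]},
    {"xyz": [0.0085,0.0002,-0.002],"turn": [0,0,0]},
    {"xyz": [0,0,0],"turn": [0,0,0]},
    {"xyz": [0,0,0],"turn": [0,0,0]},
  ],
)

```text
clock: 43.52
eef_pos: [572.0, 220.9, 123.5]
eef_rot: [3.141, -0.0, 1.571]
wrist_force: [1.3, -0.3, -1.2]
finger_gap: 29.2
```

Run:
```python
from h import *
s,c=snap('wrist','w39'); print(s['eef_pos'],s['finger_gap'],s['wrist_force'])
```

```text
[571.9813074  220.86429955 123.46158716] 29.15595036813882 [ 1.33658204 -0.28537966 -1.16427136]
```

View pics/w39.png

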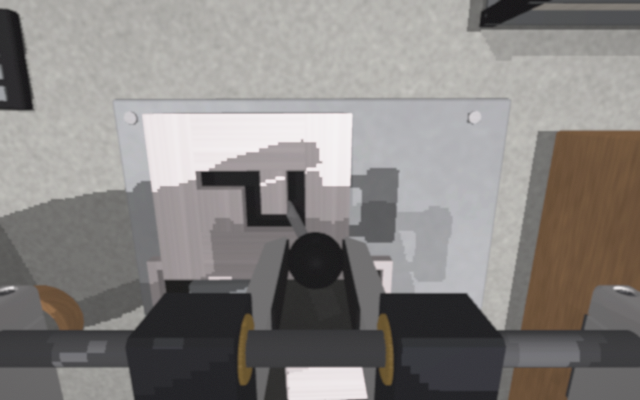

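Third corner reached. Now the last leg, +y 41 mm.

Request:
arm_command(
  deltas=[
    {"xyz": [0,0.007,0.0004],"turn": [0,0,0]},
    {"xyz": [0,0.007,0.0004],"turn": [0,0,0]},
    {"xyz": [0,0.007,0.0002],"turn": [0,0,0]},
    {"xyz": [0,0.007,-0.0002],"turn": [0,0,0]},
    {"xyz": [0,0.007,-0.0004],"turn": [0,0,0]},
    {"xyz": [0,0.0065,-0.0004],"turn": [0,0,0]},
    {"xyz": [0,0,0],"turn": [0,0,0]},
    {"xyz": [0,0,0],"turn": [0,0,0]},
    {"xyz": [0,0,0],"turn": [0,0,0]},
  ],
)

```text
clock: 44.7
eef_pos: [571.6, 262.3, 123.4]
eef_rot: [-3.141, -0.0, 1.571]
wrist_force: [-1.3, 1.1, -0.6]
finger_gap: 29.4
```

Run:
```python
from h import *
s,c=snap('wrist','w40'); print(s['eef_pos'],s['finger_gap'],s['wrist_force'])
```

```text
[571.63507081 262.29414863 123.3521001 ] 29.445584779779548 [-1.30044527  1.0829819  -0.62183315]
```

View pics/w40.png

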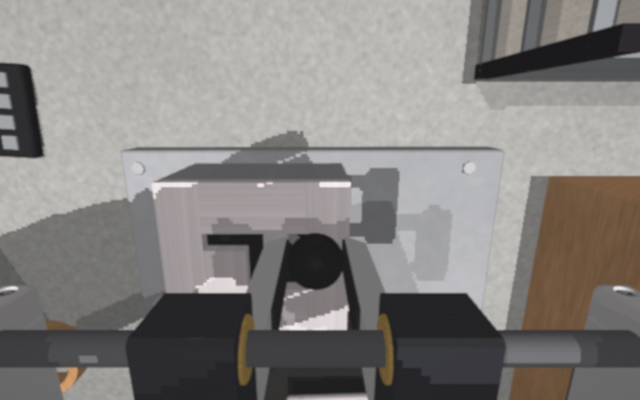

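Request:
arm_command(
  deltas=[
    {"xyz": [0,0,0],"turn": [0,0,0]},
    {"xyz": [0,0,0],"turn": [0,0,0]},
    {"xyz": [0,0,0],"turn": [0,0,0]},
    {"xyz": [0,0,0.01],"turn": [0,0,0]},
    {"xyz": [0,0,0.03],"turn": [0,0,0]},
    {"xyz": [0,0,0.05],"turn": [0,0,0]},
    {"xyz": [0,0,0.05],"turn": [0,0,0]},
    {"xyz": [-0.03,-0.05,0.01],"turn": [0,0,-0.1]},
    {"xyz": [-0.03,-0.05,0],"turn": [0,0,-0.1]},
    {"xyz": [-0.03,-0.05,0],"turn": [0,0,-0.1]},
    {"xyz": [-0.01,-0.02,0],"turn": [0,0,0]},
    {"xyz": [0,0,0],"turn": [0,0,0]},
  ],
  gripper=0.2,
)

```text
clock: 46.25
eef_pos: [471.7, 91.5, 274.8]
eef_rot: [3.14, -0.001, 1.27]
wrist_force: [-0.8, 0.3, 0.2]
finger_gap: 75.2
```

Run:
```python
from h import *
s,c=snap('wrist','w41'); print(s['eef_pos'],s['eef_rot'],s['finger_gap'],s['wrist_force'])
s,c=snap('scene','s41'); cv2.imwrite('pics/s41c.png',cv2.resize(c['color'][200:310,260:420,::-1],None,fx=5,fy=5,interpolation=cv2.INTER_CUBIC))
```

```text
[471.65977216  91.5416133  274.79660502] [ 3.13978969e+00 -7.30748135e-04  1.26960730e+00] 75.2325408013109 [-0.81403364  0.29725978  0.16306667]
```

View pics/w41.png

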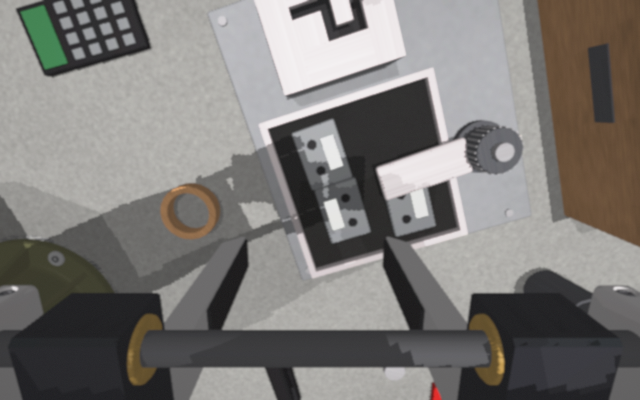

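View pics/s41c.png

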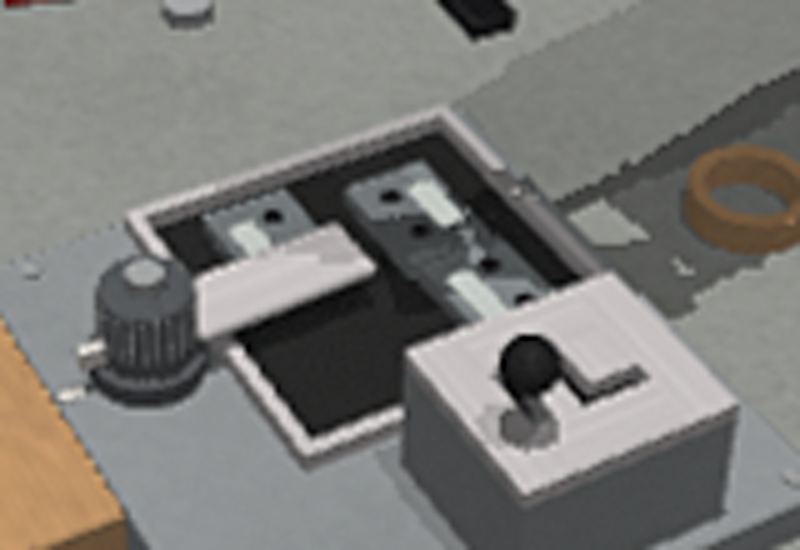

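Run:
```python
from h import *
s=read_state(); c=camera('wrist'); d=camera('scene')
k=ray(d,[(366,273)],153)[0]; print('knob',k,'fwd',(k[0]-531.5)/148,'side',(k[1]-240.6)/148)
t=ray(c,[(381,182)],60,s)[0]; ax=ray(c,[(505,152)],98,s)[0]; v=t-ax; print(t,ax,np.arctan2(-v[0],-v[1]))
cv2.imwrite('pics/w42c.png',cv2.resize(c['color'][60:290,240:540,::-1],None,fx=2.6,fy=2.6,interpolation=cv2.INTER_CUBIC))
snap('top','t42')
```

```text
knob [570.65506419 263.74615206 153.        ] fwd 0.26456124455233515 side 0.15639291930268998
[546.32635793  61.94749912  60.        ] [677.37029077  64.36648294  98.        ] 1.5523390882370378
```

View pics/w42c.png

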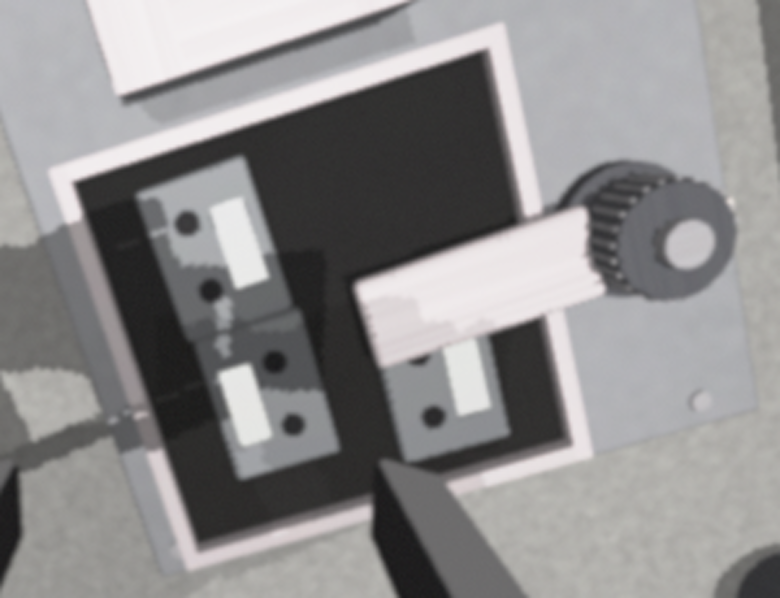

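View pics/t42.png

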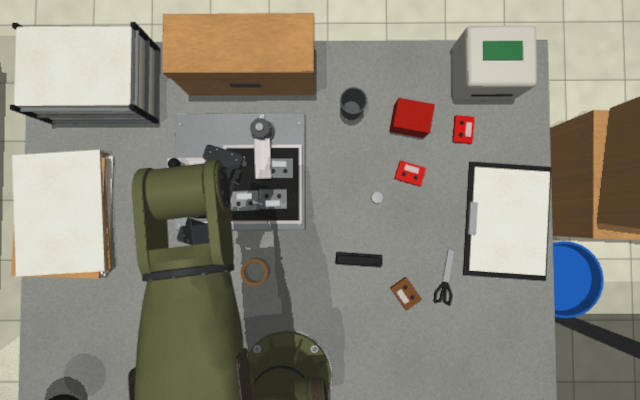

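```bash
python3 -c "
from cell import *
print(read_state()['clock']); print(sign_off())"
```

```text
46.5
the job is handed in; nothing more can be done
None
```

I carried out all the steps and handed the job in at 46.5 s; the interface reports no verdict. I swung the hold-down arm fully open and laid the three grey cartridges in the bay. I then turned the collar to its mark, took the lever through the whole slot to its last end, and drew the gripper clear.

**Last checks**
- **Cartridges:** all three look flat and side by side. Their centres are within about 50 mm of the bay's centre in x and y.
- **Collar:** about 1.53–1.55 rad, within tolerance but slightly short of 1.571.
- **Lever:** lever_fwd about 0.26 and lever_side about 0.16.
- **Bystanders:** the tin, stapler, cup and carton look unmoved in the final top picture.

**What disagreed or failed**
- **Fingertips:** they sat about 18–20 mm behind the stated TCP, not 11 mm ahead of it. Because of this, my first opening push passed over the blade. My first closing push rode up onto it with about 6 N, so I redid both lower.
- **Knocked cartridge:** one placed cartridge was pushed about 16 mm against its neighbour, probably by the announced disturbance, though my ride-up push came in the same interval. It still lay flat in the bay, so I left it there.

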